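# Load a cold pack and the temperature logger into the vaccine cool box

## Robot

A 7-joint arm with a two-finger parallel gripper is mounted at the origin on the work surface. World frame = base frame: x ahead of the robot, y to its left, z up, the work surface at z = 0. Lengths are in m, angles in rad, forces in N, time in s.
With the tool pointing down it reaches from about 0.4 to 0.85 m from the base axis. Payload 10.4 kg.
Tool frame: the origin (TCP) lies at the very end of the fingers, on their centre line; the grasp point (between the pads) lies 19 mm behind it (ctrl.pinch_z is the distance from the TCP to the grasp point, in m); z points along the fingers, y is the line along which they close (so a half turn about z gives the same grasp; the last joint's range is limited). The gripper opens to 85 mm and grips with 20 to 120 N. Pads are 22 mm wide; open, the fingers measure 114 mm over their backs; the gripper's body (76 mm by 85 mm) begins 54 mm behind the grasp point. The pads swing forward as they close: fully open they stand 13 mm farther back than shut.
Start: joints at [-1.365, 0.332, -0.065, 1.46, 0.022, 1.35, -0.088], TCP at [0.142, 0.609, 0.231] pointing down, gripper open.
Joint ranges: [-2.6, 2.6], [-0.5, 2.12], [-1.47, 1.34], [0.16, 2.42], [-1.27, 4.41], [0.06, 2.06], [-2.6, 2.6]. Speed limits (rad/s): [2.22, 2.22, 2.79, 2.79, 3.14, 3.14, 3.14].

## Interface

Orientations are given as a 3x3 rotation matrix whose columns are the frame's x, y, z axes.
In Python, from cell import sensors, viewer, ctrl, nets gives the robot as it stands.
- The arm moves only by the tool arm_command, never from a script. Its argument "steps" is one flat list of numbers, 5 for each row, row after row: the closure, from 0 (fully open) to 1 (shut), then the shift along the tool's x, y, z scaled (see below), then the turn about the tool's z scaled (see below). In form: [hand, x, y, z, turn, hand, x, y, z, turn, ...]. A call has 1 to 10 rows; each row is the pose to reach, as a shift and turn from the pose commanded when the call began, along the tool's axes at that moment; what a row does not reach only later rows make up. The controller multiplies each number of a shift by 150 mm and each number of a turn by pi/2 rad. A row lasts 1/12 s, in which the tool goes at most 41.7 mm and 7.16 degrees, less where a joint would pass 70% of its speed; a pose out of reach is approached as far as the arm can. A call with a number of a shift or a turn outside -1 to 1 is refused whole. A call with a gripper value outside its range is refused whole. The fingers move at their own pace and stop on an object; the grip force is fixed at half the most. Time passes only in rows, so rows that repeat a pose let the fingers close. It gives the time, the measured TCP pose, the force, the opening and the grip force at its end, in the units of the state.
- sensors.get_obs(): the state, without advancing time (a new reading comes with each control period).
- viewer.get_image(name): name is "side" or "top" or "wrist"; returns a dict with "color" (400x640x3 uint8, red, green, blue), "fx", "fy", "cx", "cy" (pixels), "eye" and "orientation" of the camera in the world. Camera axes: x right, y down, z forward; pixel columns grow to the right and rows downward; lengths in m; the calibration is good to about 2 mm. The wrist camera is an equidistant fisheye: a pixel r from the principal point sees the ray r / f radians off the axis. A picture is of the moment at which its call begins. There is no depth.
- ctrl.hand_in(): hands the job in; it is judged then, once.
Trained networks look in the newest picture that a camera, given by its name, has taken for a name from the list of things; names that differ only in an ending like _2 or _b are one class to them, and where a whole thing is asked for, a point or a joint stands for the part that bears it (a point fixed in the world has none). Each returns a list of dicts, best first, with "p" (0 to 1); they miss things now and then, are a little off and sometimes report something else, mostly with a low value. They report only what shows in the picture. A call takes as long as a camera call. They do not tell look-alikes from the thing itself.
- nets.find_in(name, camera): "box" ([left, top, right, bottom] in pixels, round what is visible of it).
- nets.outline_of(name, camera): "pixels" (400x640 bool, what is visible of it) and "box" ([left, top, right, bottom] in pixels, round what is visible of it).
The state is a dict: "time_s": time; "joint_positions": joint angles; "joint_velocities": joint speeds; "joint_torque": joint torques, N m; "ee_pos": TCP position; "tcp_rot": TCP orientation; "ft_force": force on the tool from outside, world axes, zero at the start; "moment": the same for the moment, N m; "gripper_width": finger opening in m; "gripper_force": force on a finger pad.
Only numpy, scipy, OpenCV 4.12 (cv2) and the standard library are available. Lean on these libraries where they do the work, as an engineer would, in place of code of your own. Each camera call takes 0.05 s, during which the arm holds its last target. There are 200 camera calls.

## Task

Lay the loose cold pack lengthwise on the sloped rest, its end by the lip, and let go of it; then take it again and slide it upright into the empty slot of the cool box until it is fully home. Also take the round temperature logger out of the pocket tray and set it down flat on the shelf between the two packs. Leave the vials, the bottle and the syringe where they are.

Things in the scene. Friction and masses are not known exactly. Their poses are not given: they have to be found in the camera images.
- pack: the loose cold pack, a pale hard-plastic slab 120 x 62 x 14 mm, lying flat on the table; origin at the centre of its underside, x along its 120 mm length, y along its 62 mm width, z through its 14 mm thickness; the two faces and two ends are alike. About 110 g
- pack_center (a point): centre of the loose cold pack's volume (7 mm along its z from its origin), axes as the pack's
- rest_bed: bed of the fixed steel rest: strip 80 long, 44 mm wide (narrower than the pack), sloping 45 degrees, with a lip 10 mm high, 5 thick, across its low end. Origin where bed surface meets lip, mid-width, 22 mm above the table; x up the slope, y level across, z square out of the surface. Foot 100 x 80 x 8 mm. A pack lying lengthwise with its end at the lip overhangs the top end by 40 mm
- cool_box: fixed open box, outside 200 (x) x 140 (y) x 105 mm (z); origin at the centre of its underside, z up. Inside, at each x end, an upright pack slot open at the top: the -x one holds an identical pack (it stays) standing 30 mm above the rim, the +x one is empty. Between them a compartment 114 (x) x 104 (y) mm with a raised floor (the shelf) 40 mm below the rim
- slot_floor (a point): centre of the floor of the empty slot, axes as the cool box's (73.5 mm along the box's x, 15 mm above the table). The slot is 17 mm wide in x, 66 mm in y and 90 mm deep, its mouth level with the box's rim; a pack that is fully home stands on this floor with 30 mm of it above the rim
- shelf (a point): centre of the shelf, the raised floor of the cool box's middle compartment, 65 mm above the table, 40 mm below the rim; axes as the box's
- tray: fixed pocket tray 60 (x) x 135 (y) x 14 mm high with three square 31 mm pockets 10 mm deep in a row along its y, 42 mm apart, the middle one at its centre; one pocket holds the logger and the other two hold vials. Origin at the centre of its underside
- logger: the temperature logger, a plain round puck 26 mm across and 20 mm high with a dark disc on top, about 20 g, lying flat in one pocket (its pocket floor is 4 mm above the table, so it stands 10 mm out); origin at the centre of its underside, z its axis
- logger_center (a point): centre of the logger's volume, 10 mm along its axis from its origin
- vial0: small glass vial 22 mm across, 45 mm tall, upright in a pocket; origin at its foot; bystander
- vial1: a second, identical vial in another pocket; origin at its foot; bystander
- bottle: white disinfectant bottle, 64 mm across, 130 mm tall, standing on the table to one side; origin at its foot; bystander
- syringe: capped syringe, 116 mm long, 21 mm high, lying on the table to one side; origin on the table under its middle; bystander
Mind the look-alikes: they are no part of the job. Leave any orange look-alike of the part that bears rest_bed alone.

How it is judged:
By the outcome, as a careful person would: the job done as asked, in the order asked, and still so for the second after the job is handed in, with the robot touching nothing.
It also fails if it takes over 72 s, if anything falls off the work surface, if the arm or the gripper's body presses on something with over 40 N, if the wrist force passes 120 N, or if a joint passes its speed limit or range.

## Working session

There is one attempt and no reset: what is moved stays moved. The work goes in short steps, Python scripts to look and compute and a tool call to move; the robot and the scene stay as the last step left them, time stands still between calls to the robot, and variables do not carry over. Pictures are saved under pics/ and viewed, at most 10 in all, crops included, and the job is handed in when it is done.

Besides the shell and the picture viewer there is one more tool, called after ">>>" as a command line: name --argument value ..., lists and objects as JSON in quotes. arm_command: Moves the arm, as the interface text tells. Its arguments: {"type":"object","properties":{"steps":{"type":"array"}},"required":["steps"]}

```bash
ls; mkdir -p pics; python3 - <<'E'
from cell import sensors, viewer, ctrl, nets
import cv2,numpy as np
for c in ["top","side"]:
    im=viewer.get_image(c); cv2.imwrite(f"pics/{c}0.png",im["color"][:,:,::-1])
    print(c,im["fx"],im["fy"],im["cx"],im["cy"],np.round(im["eye"],4).tolist(),np.round(im["orientation"],4).tolist())
    for n in ["pack","rest_bed","cool_box","tray","logger","vial0","bottle","syringe"]:
        print(n,[(round(d["p"],2),np.round(d["box"]).astype(int).tolist()) for d in nets.find_in(n,c)[:4]])
o=sensors.get_obs();print(o["ee_pos"],np.round(o["tcp_rot"],3).tolist(),ctrl.pinch_z,o["time_s"])
E
```

```text
pics
top 490.9698070719587 490.9698070719587 328.15231297215706 202.34552161139445 [0.3315, -0.0035, 1.7984] [[0.0092, -0.9896, 0.1433], [-1.0, -0.0087, 0.0037], [-0.0024, -0.1433, -0.9897]]
pack [(0.61, [306, 229, 342, 253])]
rest_bed [(0.72, [236, 214, 261, 226]), (0.57, [271, 150, 290, 162])]
cool_box [(0.63, [385, 192, 434, 253])]
tray [(0.84, [304, 178, 344, 196])]
logger [(0.55, [324, 181, 329, 188])]
vial0 [(0.53, [324, 183, 327, 188])]
bottle [(0.75, [185, 240, 206, 258]), (0.42, [385, 192, 438, 256])]
syringe []
side 374.1240610168779 374.1240610168779 315.5026542546336 197.6449720549393 [0.2315, -0.6979, 0.8095] [[0.9076, -0.2837, 0.3094], [-0.4197, -0.6257, 0.6575], [0.0071, -0.7266, -0.687]]
pack [(0.65, [267, 207, 298, 241]), (0.62, [332, 186, 336, 200])]
rest_bed [(0.84, [260, 142, 278, 166]), (0.6, [330, 143, 350, 170])]
cool_box [(0.78, [298, 238, 406, 343]), (0.33, [214, 111, 234, 151])]
tray [(0.73, [323, 186, 361, 221]), (0.43, [343, 372, 367, 400])]
logger [(0.64, [336, 198, 347, 205])]
vial0 [(0.41, [333, 184, 339, 201])]
bottle [(0.71, [213, 111, 232, 150])]
syringe [(0.47, [341, 375, 363, 400]), (0.27, [298, 236, 406, 343])]
[0.14177268 0.60873939 0.23138499] [[-0.974, 0.227, 0.0], [0.227, 0.974, 0.0], [0.0, 0.0, -1.0]] 0.0187 0.9
```

View pics/top0.png

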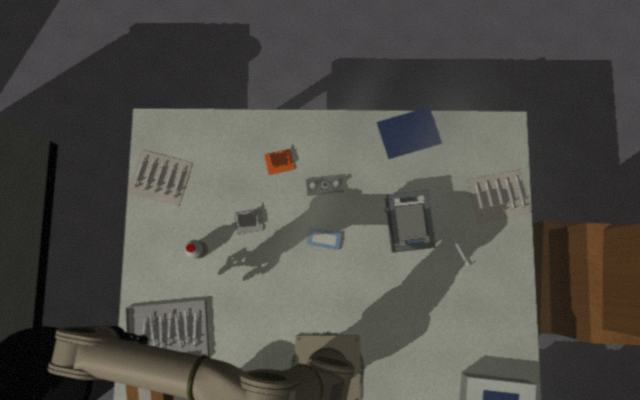

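View pics/side0.png

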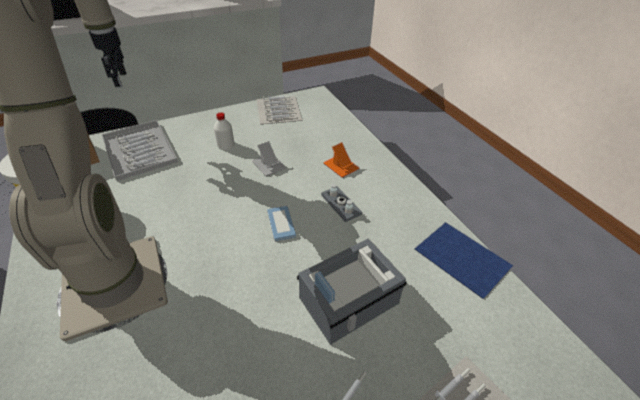

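Top view: loose pack at (325,240), grey rest at (250,219), orange look-alike rest at (281,160), tray at (326,185) with the logger in the middle, and box at (410,221). Pack candidates are the loose one at (325,240), the boxed one at the box's end near (412,243), and the blue mat at (409,134). I choose the loose pack and the grey rest, and check both in a close crop.

```bash
cat > h.py <<'E'
from cell import sensors, viewer, ctrl, nets
import cv2,numpy as np
def ray(im,uv):
    uv=np.atleast_2d(uv).astype(float); a=(uv[:,0]-im["cx"])/im["fx"]; b=(uv[:,1]-im["cy"])/im["fy"]
    if im.get("fish"):
        r=np.hypot(a,b)+1e-12; d=np.c_[np.sin(r)*a/r,np.sin(r)*b/r,np.cos(r)]
    else: d=np.c_[a,b,np.ones_like(a)]
    return d@np.array(im["orientation"]).T
def onz(im,uv,z):
    d=ray(im,uv); e=np.array(im["eye"]); return e+d*((z-e[2])/d[:,2])[:,None]
def proj(im,P):
    c=(np.atleast_2d(P)-im["eye"])@np.array(im["orientation"])
    if im.get("fish"):
        r=np.hypot(c[:,0],c[:,1])+1e-12; t=np.arctan2(r,c[:,2]); a,b=t*c[:,0]/r,t*c[:,1]/r
    else: a,b=c[:,0]/c[:,2],c[:,1]/c[:,2]
    return np.c_[im["cx"]+im["fx"]*a,im["cy"]+im["fy"]*b]
def get(n):
    im=viewer.get_image(n); im["fish"]=n=="wrist"; return im
def outl(n,c):
    return [(d["p"],d["pixels"],d["box"]) for d in nets.outline_of(n,c)]
def rect(im,m,z):
    "min-area rect of a mask mapped to plane z: centre, sizes, angle"
    cs,_=cv2.findContours(m.astype(np.uint8),cv2.RETR_EXTERNAL,cv2.CHAIN_APPROX_NONE)
    c=max(cs,key=len)[:,0,:]; P=onz(im,c,z)[:,:2]
    (x,y),(w,h),a=cv2.minAreaRect((P*1000).astype(np.float32)); return [round(float(v),1) for v in(x,y,w,h,a)]
E
python3 - <<'E'
from h import *
s=get("side");t=get("top")
def crop(im,x0,y0,x1,y1,w,h): return cv2.resize(im["color"][y0:y1,x0:x1,::-1],(w,h),interpolation=cv2.INTER_CUBIC)
a=crop(s,200,90,410,350,480,600); b=crop(t,230,140,350,260,310,300); c=crop(t,375,180,445,260,310,300)
cv2.imwrite("pics/c1.png",np.hstack([a,np.vstack([b,c])]))
for n,z in [("pack",.014),("tray",.014),("cool_box",.105),("logger",.024),("rest_bed",.02)]:
    for c,im in(("top",t),("side",s)):
        for p,m,bx in outl(n,c)[:3]: print(n,c,round(p,2),np.round(bx).astype(int).tolist(),rect(im,m,z))
E
```

```text
pack top 0.98 [308, 226, 341, 252] [457.3, 16.7, 121.3, 66.3, 79.6]
pack top 0.2 [455, 240, 466, 261] [414.4, -478.7, 69.9, 10.3, 27.9]
pack side 0.7 [267, 206, 297, 241] [456.1, 11.5, 130.1, 64.4, 79.9]
tray top 0.98 [303, 175, 344, 195] [653.3, 17.2, 62.5, 135.5, 6.9]
tray side 0.65 [319, 190, 360, 219] [651.1, 12.8, 71.7, 146.5, 7.5]
cool_box top 0.67 [385, 190, 437, 251] [513.2, -279.4, 209.6, 162.2, 8.7]
cool_box top 0.16 [321, 183, 328, 188] [638.0, 14.5, 21.4, 21.0, 0.5]
cool_box side 0.88 [300, 236, 408, 344] [503.5, -309.5, 229.4, 178.7, 6.9]
rest_bed top 0.77 [235, 214, 261, 226] [523.3, 296.4, 47.6, 77.2, 0.5]
rest_bed top 0.55 [269, 151, 290, 161] [751.7, 187.0, 41.8, 74.7, 0.5]
rest_bed side 0.81 [262, 140, 279, 166] [528.7, 331.5, 141.4, 43.0, 85.2]
rest_bed side 0.75 [329, 146, 353, 171] [762.6, 215.1, 148.0, 47.4, 78.4]
```

View pics/c1.png

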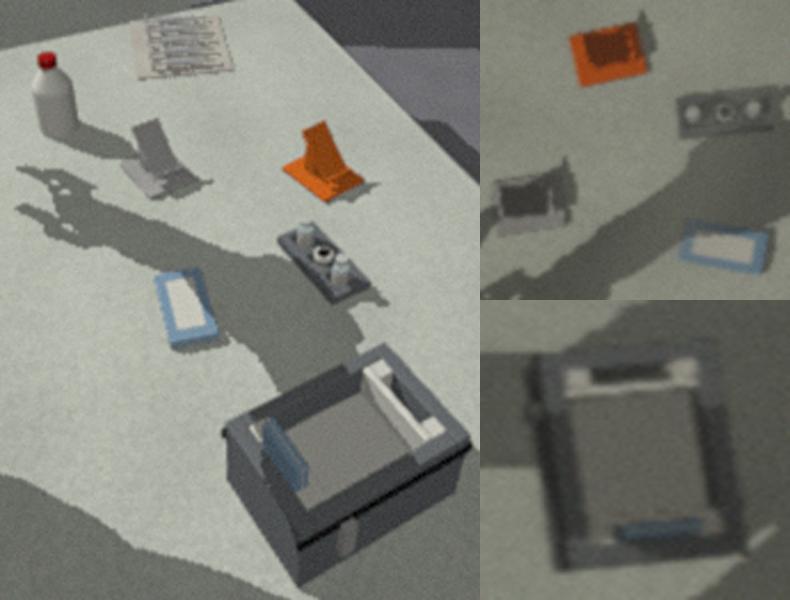

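Crop: the loose blue pack, the grey steel rest and the orange look-alike are distinct. The logger is the dark-ringed puck in the middle pocket. The box's filled slot is on the robot side, and the empty white slot is on the far (+x) side. I'm moving in for a wrist view.

>>> arm_command --steps '[0, -0.85, -0.72, -0.3, 0, 0, -0.85, -0.72, -0.3, 0, 0, -0.85, -0.72, -0.3, 0, 0, -0.85, -0.72, -0.3, 0, 0, -0.85, -0.72, -0.3, 0]'

```text
time_s: 1.92
ee_pos: [0.2473, 0.4701, 0.279]
tcp_rot: [[-0.972, 0.235, 0.003], [0.235, 0.972, 0.002], [-0.003, 0.003, -1.0]]
ft_force: [0.8, 0.5, 1.0]
gripper_width: 0.0857
gripper_force: 0.0
```

>>> arm_command --steps '[0, -0.85, -0.72, -0.3, 0, 0, -0.85, -0.72, -0.3, 0, 0, -0.85, -0.72, -0.3, 0, 0, -0.85, -0.72, -0.3, 0, 0, -0.85, -0.72, -0.3, 0]'

```text
time_s: 2.33
ee_pos: [0.3462, 0.335, 0.3239]
tcp_rot: [[-0.972, 0.236, 0.003], [0.236, 0.972, 0.002], [-0.003, 0.003, -1.0]]
ft_force: [-0.3, 1.1, 0.5]
gripper_width: 0.0852
gripper_force: 0.0
```

>>> arm_command --steps '[0, -0.85, -0.72, -0.3, 0, 0, -0.85, -0.72, -0.3, 0, 0, -0.85, -0.72, -0.3, 0, 0, -0.85, -0.72, -0.3, 0, 0, -0.85, -0.72, -0.3, 0, 0, -0.85, -0.72, -0.3, 0]'

```text
time_s: 2.83
ee_pos: [0.4427, 0.2038, 0.3673]
tcp_rot: [[-0.973, 0.233, 0.002], [0.233, 0.973, 0.001], [-0.002, 0.001, -1.0]]
ft_force: [-0.9, 0.9, -0.8]
gripper_width: 0.0853
gripper_force: 0.0
```

```bash
python3 - <<'E'
from h import *
w=get("wrist"); cv2.imwrite("pics/w1.png",cv2.resize(w["color"][:,:,::-1],(800,500))); 
np.save("w1.npy",w,allow_pickle=True)
print(w["fx"],w["cx"],w["cy"],np.round(w["eye"],4).tolist(),np.round(w["orientation"],3).tolist())
for n,z in [("pack",.014),("tray",.014),("cool_box",.105),("logger",.024),("rest_bed",.02)]:
    for p,m,bx in outl(n,"wrist")[:3]: print(n,round(p,2),np.round(bx).astype(int).tolist(),rect(w,m,z))
o=sensors.get_obs();print(o["ee_pos"],np.round(o["tcp_rot"],3).tolist(),o["time_s"],o["gripper_width"])
E
```

```text
309.70691628693146 322.03833114595074 196.46351726212143 [0.3661, 0.2225, 0.5104] [[0.234, 0.924, 0.302], [0.972, -0.222, -0.073], [0.0, 0.311, -0.95]]
pack 0.91 [183, 162, 254, 201] [457.2, 17.5, 124.3, 64.7, 80.2]
tray 0.78 [238, 254, 291, 295] [651.4, 24.9, 67.4, 125.3, 6.0]
cool_box 0.63 [43, 191, 152, 309] [511.0, -243.7, 201.9, 236.8, 7.0]
logger 0.53 [246, 273, 262, 287] [650.9, 18.6, 24.8, 34.2, 49.4]
logger 0.23 [184, 161, 258, 202] [455.1, 21.3, 121.7, 64.2, 79.5]
rest_bed 0.73 [247, 268, 255, 285] [652.8, 16.8, 25.7, 34.4, 70.9]
rest_bed 0.72 [361, 170, 414, 203] [528.2, 295.4, 90.4, 47.5, 81.9]
rest_bed 0.69 [328, 297, 371, 322] [771.3, 178.6, 101.0, 47.1, 55.9]
[0.44001352 0.20757332 0.36591596] [[-0.974, 0.225, -0.001], [0.225, 0.974, -0.0], [0.001, -0.0, -1.0]] 3.1333 0.08508360750389347
```

View pics/w1.png

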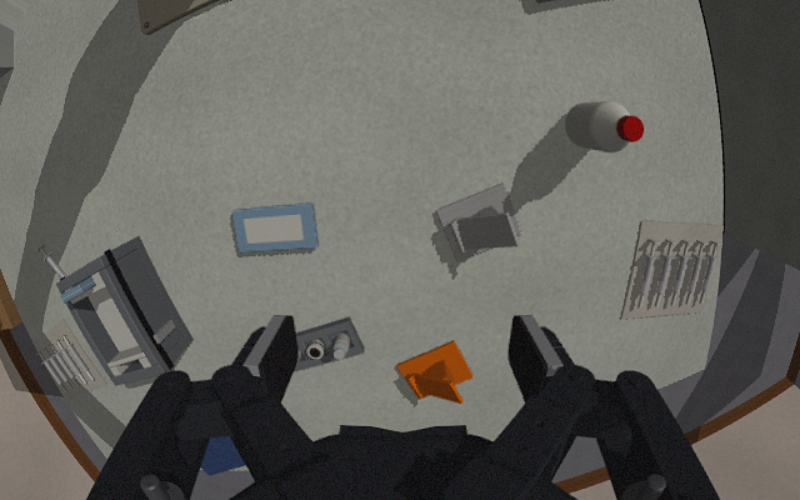

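Wrist view (shown ×1.25): pack at (275,229), grey rest at (477,220) with a dark bed, orange look-alike at (435,372), logger at (316,350), box at left. Next I need a close crop of the rest for its slope direction.

```bash
python3 - <<'E'
from h import *
w=np.load("w1.npy",allow_pickle=True).item(); s=get("side")
a=cv2.resize(w["color"][135:235,335:435,::-1],(400,400),interpolation=cv2.INTER_CUBIC)
b=cv2.resize(s["color"][130:190,240:300,::-1],(400,400),interpolation=cv2.INTER_CUBIC)
cv2.imwrite("pics/rest.png",np.hstack([a,b]))
E
```

```text
(no output)
```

View pics/rest.png

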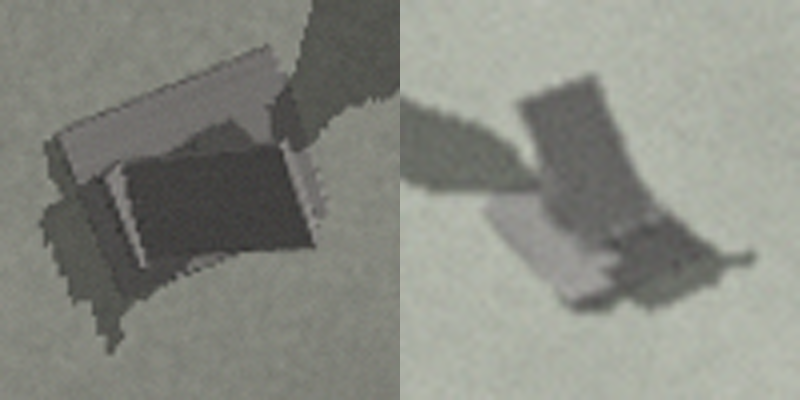

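Close crop: the thin light strip at left (wrist) is the lip on the −y side. The dark bed rises toward +y, and the side view agrees. I'm fitting all the poses now.

```bash
python3 - <<'E'
from h import *
from scipy.optimize import least_squares as ls
w=np.load("w1.npy",allow_pickle=True).item()
q=np.sqrt(.5)
def rest(p,B):
    c,s=np.cos(p[2]),np.sin(p[2]); ex=np.array([c*q,s*q,q]);ey=np.array([-s,c,0]);ez=np.cross(ex,ey)
    return np.array([p[0],p[1],.022])+B@np.array([ex,ey,ez])
B=np.array([[0,22,10],[0,-22,10],[80,22,0],[80,-22,0],[-5,22,10],[-5,-22,10]])/1000
# +y bed (for yaw~90deg) is world -x = image up
U=np.array([[365.5,175.7],[371.7,200.5],[405,171.7],[413.7,196.5],[361.7,178],[370,202]])
r=ls(lambda p:(proj(w,rest(p,B))-U).ravel(),[.525,.27,1.4]);print("rest",r.x.round(4),np.degrees(r.x[2]).round(1),r.fun.round(1))
a=onz(w,[(335+50/4,135+135/4),(335+270/4,135+45/4)],.008);d=a[1]-a[0];print("foot edge yaw",np.degrees(np.arctan2(d[1],d[0])),a.round(4),np.linalg.norm(d))
# pack fit from outlines
m=[x for x in outl("pack","wrist")][0][1]
cs,_=cv2.findContours(m.astype(np.uint8),cv2.RETR_EXTERNAL,cv2.CHAIN_APPROX_NONE);c=max(cs,key=len)[:,0,:]
def hull(p):
    cc,ss=np.cos(p[2]),np.sin(p[2]);P=[]
    for x in(-60,60):
        for y in(-31,31):
            for z in(0,14):P.append([p[0]+(x*cc-y*ss)/1e3,p[1]+(x*ss+y*cc)/1e3,z/1e3])
    return cv2.convexHull(proj(w,P).astype(np.float32))
r=ls(lambda p:[cv2.pointPolygonTest(hull(p),(float(u),float(v)),True) for u,v in c],[.457,.017,1.4],diff_step=1e-3,loss="soft_l1");print("pack",r.x.round(4),np.degrees(r.x[2]).round(1),np.abs(r.fun).mean())
E
```

```text
rest [0.5237 0.2677 1.7138] 98.2 [-2.6  1.5 -0.   0.7  2.3 -1.1  1.7  0.5 -1.1 -0.5 -0.6 -0.8]
foot edge yaw 99.81846100718654 [[0.4886 0.2367 0.008 ]
 [0.4715 0.3354 0.008 ]] 0.10019904962658051
pack [0.4574 0.0155 1.4131] 81.0 0.9768580279882165
```

>>> arm_command --steps '[0, -0.1, -0.25, 0, 0.079, 0, -0.2, -0.5, 0.1, 0.158, 0, -0.3, -0.75, 0.2, 0.237, 0, -0.415, -1, 0.4, 0.316, 0, -0.415, -1, 0.6, 0.4, 0, -0.415, -1, 0.6, 0.48, 0, -0.415, -1, 0.6, 0.56, 0, -0.415, -1, 0.6, 0.64, 0, -0.415, -1, 0.6, 0.71, 0, -0.415, -1, 0.6, 0.78]'

```text
time_s: 4.07
ee_pos: [0.4673, 0.0466, 0.2762]
tcp_rot: [[-0.111, 0.994, -0.0], [0.994, 0.111, 0.0], [0.0, -0.0, -1.0]]
ft_force: [0.0, -0.5, 0.2]
gripper_width: 0.0853
gripper_force: 0.0
```

```bash
cat > go.py <<'E'
import sys,numpy as np
from cell import sensors
def go(x,y,z,ang,o=None):
    "shift/turn units from the measured pose to TCP (x,y,z) m with tool y at ang deg (mod 180)"
    o=o or sensors.get_obs(); R=np.array(o["tcp_rot"]); d=R.T@(np.array([x,y,z])-o["ee_pos"])
    cur=np.degrees(np.arctan2(R[1,1],R[0,1])); t=-((ang-cur+90)%180-90)
    print("at",np.round(o["ee_pos"],4),"yang",cur.round(1),"t",o["time_s"],"j7",round(o["joint_positions"][6],2),"F",np.round(o["ft_force"],1),"w",round(o["gripper_width"],4))
    print("units",(d/.15).round(3),"turn",round(t/90,3))
if __name__=="__main__": go(*map(float,sys.argv[1:]))
E
python3 go.py .4527 -.0141 .1 -9; python3 - <<'E'
from h import *
w=get("wrist");np.save("w2.npy",w,allow_pickle=True);cv2.imwrite("pics/w2.png",w["color"][:,:,::-1])
for n,z in [("pack",.014),("cool_box",.105),("tray",.014),("logger",.024)]:
    for p,m,bx in outl(n,"wrist")[:2]: print(n,round(p,2),np.round(bx).astype(int).tolist(),rect(w,m,z))
E
```

```text
at [0.4673 0.0466 0.2762] yang 6.4 t 4.0667 j7 -0.11 F [ 0.  -0.5  0.2] w 0.0853
units [-0.391 -0.141  1.175] turn 0.171
pack 0.71 [282, 130, 350, 225] [458.1, 17.0, 122.4, 63.3, 80.2]
cool_box 0.63 [260, 312, 397, 352] [505.4, -165.9, 195.0, 78.2, 3.1]
tray 0.75 [424, 149, 469, 236] [652.7, 16.1, 66.0, 137.8, 6.2]
logger 0.87 [440, 188, 458, 208] [650.9, 17.7, 32.1, 26.9, 5.9]
```

View pics/w2.png

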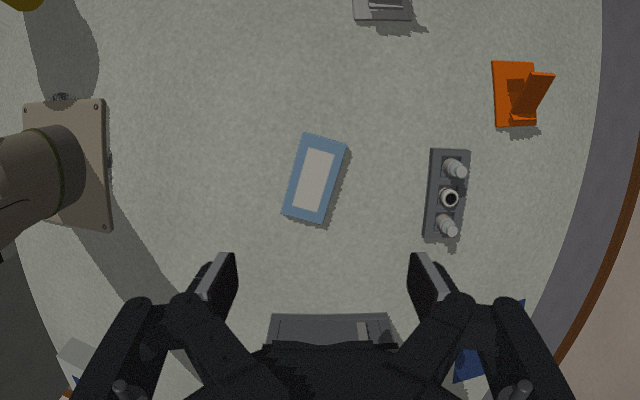

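Wrist view: pack centred at (316,178), tray and logger at (449,198), consistent with the fit. I'm descending onto the pack's −y part.

>>> arm_command --steps '[0, -0.2, -0.07, 0.2, 0.08, 0, -0.39, -0.14, 0.4, 0.16, 0, -0.39, -0.14, 0.7, 0.175, 0, -0.39, -0.14, 0.9, 0.175, 0, -0.39, -0.14, 0.98, 0.175, 0, -0.39, -0.14, 0.98, 0.175]'

```text
time_s: 4.82
ee_pos: [0.4511, -0.0146, 0.1264]
tcp_rot: [[0.155, 0.988, -0.005], [0.988, -0.155, -0.001], [-0.002, -0.005, -1.0]]
ft_force: [-0.5, -0.8, 1.6]
gripper_width: 0.0857
gripper_force: 0.0
```

```bash
python3 go.py .453 -.013 -.001 -9.5; python3 - <<'E'
from h import *
w=get("wrist")
for p,m,bx in outl("pack","wrist")[:2]: print(round(p,2),np.round(bx).astype(int).tolist(),rect(w,m,.014))
E
```

```text
at [ 0.4511 -0.0146  0.1264] yang -8.9 t 4.8167 j7 -0.2 F [-0.5 -0.8  1.6] w 0.0857
units [0.015 0.015 0.849] turn 0.006
0.63 [288, 86, 365, 223] [458.0, 16.8, 121.0, 62.2, 79.7]
```

>>> arm_command --steps '[0, 0.015, 0.015, 0.25, 0.006, 0, 0.015, 0.015, 0.5, 0.006, 0, 0.015, 0.015, 0.7, 0.006, 0, 0.015, 0.015, 0.8, 0.006, 0, 0.015, 0.015, 0.84, 0.006, 0, 0.015, 0.015, 0.84, 0.006]'

```text
time_s: 5.42
ee_pos: [0.4565, -0.0122, 0.0035]
tcp_rot: [[0.165, 0.986, -0.0], [0.986, -0.165, -0.0], [-0.0, 0.0, -1.0]]
ft_force: [-0.6, 0.2, 0.4]
gripper_width: 0.0854
gripper_force: 0.0
```

>>> arm_command --steps '[1, 0, 0, 0, 0, 1, 0, 0, 0, 0, 1, 0, 0, 0, 0, 1, 0, 0, 0, 0]'

```text
time_s: 5.75
ee_pos: [0.4575, -0.0121, 0.0055]
tcp_rot: [[0.166, 0.986, 0.003], [0.986, -0.166, 0.001], [0.002, 0.003, -1.0]]
ft_force: [-3.5, -0.3, 12.4]
gripper_width: 0.0593
gripper_force: 61.2
```

>>> arm_command --steps '[1, 0, 0, -0.25, 0, 1, 0, 0, -0.5, 0, 1, 0.25, 0.05, -0.8, 0, 1, 0.5, 0.1, -0.9, -0.05, 1, 0.75, 0.15, -0.9, -0.1, 1, 1, 0.15, -0.9, -0.15, 1, 1, 0.15, -0.9, -0.2, 1, 1, 0.15, -0.9, -0.2]'

```text
time_s: 6.42
ee_pos: [0.5036, 0.1356, 0.1397]
tcp_rot: [[-0.156, 0.988, 0.002], [0.988, 0.156, 0.002], [0.001, 0.002, -1.0]]
ft_force: [-0.5, -0.9, -1.0]
gripper_width: 0.0594
gripper_force: 65.3
```

```bash
python3 go.py .522 .2782 .13 9; python3 - <<'E'
from h import *
w=get("wrist")
for n in("pack","rest_bed"):
  for p,m,bx in outl(n,"wrist")[:2]: print(n,round(p,2),np.round(bx).astype(int).tolist(),rect(w,m,sensors.get_obs()["ee_pos"][2]+.008))
cv2.imwrite("pics/w3.png",w["color"][:,:,::-1])
E
```

```text
at [0.5036 0.1356 0.1397] yang 9.0 t 6.4167 j7 -0.12 F [-0.5 -0.9 -1. ] w 0.0594
units [0.92  0.269 0.066] turn -0.0
pack 0.79 [246, 76, 388, 314] [498.8, 163.3, 62.8, 121.3, 10.7]
rest_bed 0.72 [344, 0, 407, 60] [509.5, 250.2, 26.8, 28.7, 8.7]
rest_bed 0.57 [529, 162, 602, 217] [641.1, 198.5, 62.8, 21.5, 47.7]
```

View pics/w3.png

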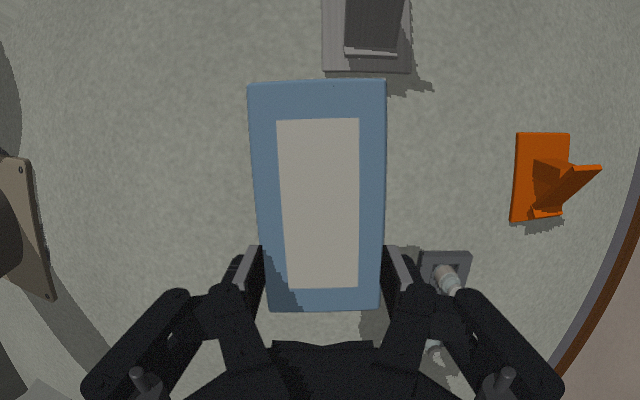

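The pack is held level and centred at (316,195), with the rest ahead and its lip at (371,53). I'm moving over it and rechecking the rest on the way.

>>> arm_command --steps '[1, 0.25, 0.07, 0, 0, 1, 0.5, 0.14, 0, 0, 1, 0.7, 0.2, 0, 0, 1, 0.7, 0.27, 0, 0, 1, 0.7, 0.27, 0, 0]'

```text
time_s: 6.98
ee_pos: [0.5288, 0.2423, 0.1385]
tcp_rot: [[-0.146, 0.989, 0.001], [0.989, 0.146, 0.0], [-0.0, 0.001, -1.0]]
ft_force: [0.4, -1.1, -1.8]
gripper_width: 0.059
gripper_force: 65.3
```

```bash
python3 go.py .522 .2782 .088 9; python3 - <<'E'
from h import *
w=cv2.imread("pics/w3.png")
class A:pass
im=get("wrist") # intrinsics and hand-eye
im0=dict(im); o=sensors.get_obs(); im0["eye"]=np.array(im["eye"])+np.array([.5036,.1356,.1397])-o["ee_pos"]
a=onz(im0,[(345,53.5),(398,55.5)],.0255); print(a.round(4), a.mean(0).round(4),"expect .5254 .2572", np.degrees(np.arctan2(*(a[1]-a[0])[[1,0]])), np.linalg.norm(a[1]-a[0]))
E
```

```text
at [0.5288 0.2423 0.1385] yang 8.4 t 6.9833 j7 -0.26 F [ 0.4 -1.1 -1.8] w 0.059
units [ 0.243 -0.01   0.337] turn -0.007
[[0.5062 0.2567 0.0255]
 [0.5498 0.2635 0.0255]] [0.528  0.2601 0.0255] expect .5254 .2572 8.90050486234767 0.044159055251968685
```

>>> arm_command --steps '[1, 0.263, 0.008, 0, -0.007, 1, 0.263, 0.008, 0.2, -0.007, 1, 0.263, 0.008, 0.337, -0.007, 1, 0.263, 0.008, 0.337, -0.007]'

```text
time_s: 7.37
ee_pos: [0.5213, 0.2782, 0.0845]
tcp_rot: [[-0.154, 0.988, -0.004], [0.988, 0.154, -0.003], [-0.003, -0.005, -1.0]]
ft_force: [-0.3, -0.3, -2.3]
gripper_width: 0.059
gripper_force: 65.4
```

>>> arm_command --steps '[1, 0.0, 0, 0.03, 0, 1, 0.0, 0, 0.07, 0, 1, 0.002, 0, 0.11, 0, 1, 0.004, 0, 0.145, 0, 1, 0.015, 0, 0.175, 0, 1, 0.027, 0, 0.206, 0, 1, 0.04, 0, 0.23, 0, 1, 0.055, 0, 0.252, 0, 1, 0.055, 0, 0.262, 0, 1, 0.055, 0, 0.262, 0]'

```text
time_s: 8.2
ee_pos: [0.5245, 0.2838, 0.0516]
tcp_rot: [[-0.152, 0.988, 0.002], [0.988, 0.152, -0.003], [-0.003, 0.002, -1.0]]
ft_force: [-5.8, -17.2, 20.0]
gripper_width: 0.0595
gripper_force: 80.8
```

```bash
python3 go.py .5223 .289 .049 8.9; python3 - <<'E'
from h import *
w=get("wrist");t=get("side")
a=cv2.resize(t["color"][110:200,220:320,::-1],(500,450),interpolation=cv2.INTER_CUBIC)
b=cv2.resize(w["color"][0:360,200:440,::-1],(300,450))
cv2.imwrite("pics/r2.png",np.hstack([a,b]))
E
```

```text
at [0.5245 0.2838 0.0516] yang 8.7 t 8.2 j7 -0.3 F [ -5.8 -17.2  20. ] w 0.0595
units [ 0.037 -0.009  0.017] turn -0.002
```

View pics/r2.png

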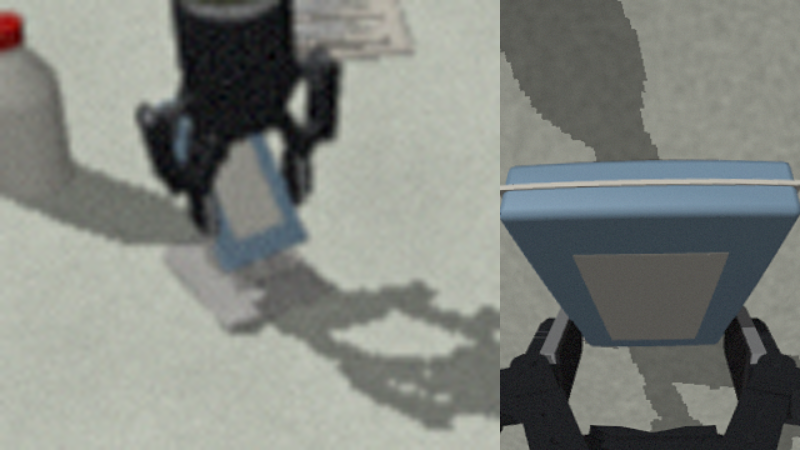

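The pack is tilted to the bed's slope, its low end near the lip, still gripped. Releasing.

>>> arm_command --steps '[0, 0, 0, 0, 0, 0, 0, 0, 0, 0, 0, 0, 0, 0, 0, 0, 0, 0, 0, 0, 0, 0, 0, 0, 0, 0, 0, 0, 0, 0]'

```text
time_s: 8.8
ee_pos: [0.5219, 0.2891, 0.0485]
tcp_rot: [[-0.157, 0.988, 0.0], [0.988, 0.157, 0.0], [0.0, 0.0, -1.0]]
ft_force: [-0.5, 0.2, 0.3]
gripper_width: 0.0852
gripper_force: 0.0
```

>>> arm_command --steps '[0, 0, 0, -0.25, 0, 0, 0, 0, -0.5, 0, 0, 0, 0, -0.8, 0, 0, 0, 0, -1, 0, 0, 0, 0, -1, 0, 0, 0, 0, -1, 0, 0, 0, 0, -1, 0]'

```text
time_s: 9.38
ee_pos: [0.5216, 0.2888, 0.198]
tcp_rot: [[-0.157, 0.988, -0.001], [0.988, 0.157, -0.0], [-0.0, -0.001, -1.0]]
ft_force: [-0.2, 0.3, -0.9]
gripper_width: 0.0856
gripper_force: 0.0
```

```bash
python3 - <<'E'
from h import *
w=get("wrist");t=get("side");np.save("w4.npy",w,allow_pickle=True)
a=cv2.resize(t["color"][110:200,220:320,::-1],(500,450),interpolation=cv2.INTER_CUBIC)
b=cv2.resize(w["color"][80:360,230:417,::-1],(300,450))
cv2.imwrite("pics/r3.png",np.hstack([a,b]))
for p,m,bx in outl("pack","wrist")[:1]: print(p,bx)
print(sensors.get_obs()["ee_pos"])
E
```

```text
0.89 [284.1, 125.5, 366.1, 208.6]
[0.52133366 0.2885239  0.19698768]
```

View pics/r3.png

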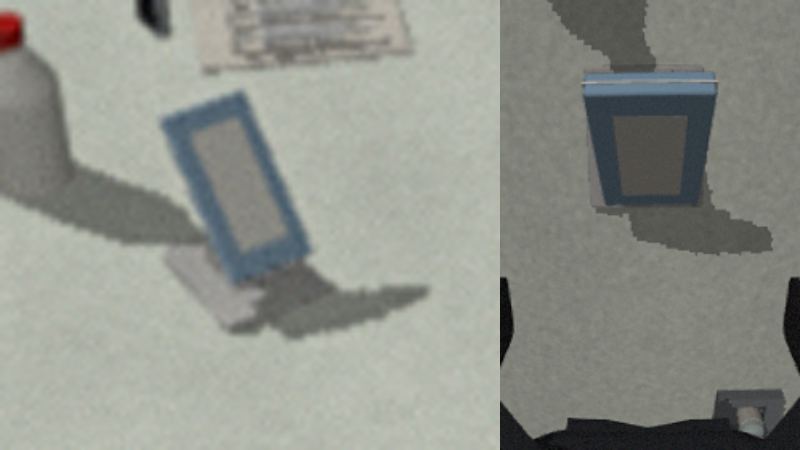

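The pack lies lengthwise on the grey bed, with its low end at the lip and the fingers clear. I'm computing where its top end is, and the box pose.

```bash
python3 - <<'E'
from h import *
w=np.load("w4.npy",allow_pickle=True).item()
u=np.array([np.cos(np.radians(98.9)),np.sin(np.radians(98.9))])
for z,X,px in((.1169,.075,[(281.7,139.8),(363.4,139.2)]),(.1069,.0849,[(284.2,125.5),(364.7,125.5)])):
    a=onz(w,px,z); m=a.mean(0)[:2]; print(a.round(4),np.linalg.norm(a[1]-a[0]),"implied origin",(m-X*u).round(4))
# box rim from top/side earlier outlines: fit box hull
from scipy.optimize import least_squares as ls
for c in("top","side"):
    im=get(c); L=outl("cool_box",c); m=L[0][1]
    cs,_=cv2.findContours(m.astype(np.uint8),cv2.RETR_EXTERNAL,cv2.CHAIN_APPROX_NONE);k=max(cs,key=len)[:,0,:]
    def hull(p):
        cc,ss=np.cos(p[2]),np.sin(p[2]);P=[[p[0]+(x*cc-y*ss)/1e3,p[1]+(x*ss+y*cc)/1e3,z/1e3] for x in(-100,100) for y in(-70,70) for z in(0,105)]
        return cv2.convexHull(proj(im,P).astype(np.float32))
    r=ls(lambda p:[cv2.pointPolygonTest(hull(p),(float(a),float(b)),True) for a,b in k],[.513,-.28,.13],diff_step=1e-3,loss="soft_l1");print(c,L[0][0],r.x.round(4),np.degrees(r.x[2]).round(1),np.abs(r.fun).mean())
E
python3 go.py .511 .337 .18 8.9
```

```text
[[0.4855 0.3336 0.1169]
 [0.5443 0.3434 0.1169]] 0.0596743457980409 implied origin [0.5265 0.2644]
[[0.4848 0.3433 0.1069]
 [0.5449 0.3529 0.1069]] 0.0609152830192734 implied origin [0.528  0.2642]
top 0.82 [ 0.5171 -0.2877  0.1391] 8.0 0.8940189569682637
side 0.73 [ 0.5158 -0.2874  0.1238] 7.1 0.6504691324667744
at [0.5218 0.2887 0.1978] yang 9.0 t 9.7333 j7 -0.34 F [ 0.1 -0.4  0.1] w 0.0857
units [ 0.329 -0.02   0.118] turn 0.001
```

>>> arm_command --steps '[0, 0.15, 0.005, 0, 0, 0, 0.307, 0.011, 0, 0, 0, 0.307, 0.011, 0.2, 0, 0, 0.307, 0.011, 0.45, 0, 0, 0.307, 0.011, 0.65, 0, 0, 0.307, 0.011, 0.76, 0, 0, 0.307, 0.011, 0.76, 0, 0, 0.307, 0.011, 0.76, 0]'

```text
time_s: 10.4
ee_pos: [0.5161, 0.3342, 0.084]
tcp_rot: [[-0.157, 0.988, -0.001], [0.988, 0.157, -0.001], [-0.001, -0.001, -1.0]]
ft_force: [-0.1, -0.4, 0.8]
gripper_width: 0.0856
gripper_force: 0.0
```

>>> arm_command --steps '[1, 0, 0, 0, 0, 1, 0, 0, 0, 0, 1, 0, 0, 0, 0, 1, 0, 0, 0, 0]'

```text
time_s: 10.73
ee_pos: [0.5174, 0.3353, 0.0867]
tcp_rot: [[-0.157, 0.988, 0.002], [0.988, 0.157, 0.002], [0.002, 0.003, -1.0]]
ft_force: [-1.3, -1.2, 4.6]
gripper_width: 0.0609
gripper_force: 63.9
```

>>> arm_command --steps '[1, 0, 0, -0.15, 0, 1, 0, 0, -0.4, 0, 1, 0, 0, -0.65, 0, 1, -0.1, 0, -0.9, 0.07, 1, -0.3, 0, -1, 0.14, 1, -0.55, 0, -1, 0.21, 1, -0.8, 0, -1, 0.28, 1, -1, 0, -1, 0.35, 1, -1, 0, -1, 0.42, 1, -1, 0, -1, 0.42]'

```text
time_s: 11.57
ee_pos: [0.5407, 0.1841, 0.2359]
tcp_rot: [[0.49, 0.872, 0.002], [0.872, -0.49, 0.001], [0.002, 0.001, -1.0]]
ft_force: [0.6, 1.5, -1.9]
gripper_width: 0.0605
gripper_force: 66.2
```

```bash
python3 go.py .5 -.29 .32 -82.5
```

```text
at [0.5407 0.1841 0.2359] yang -29.3 t 11.5667 j7 -0.83 F [ 0.6  1.5 -1.9] w 0.0605
units [-2.888  1.311 -0.565] turn 0.591
```

>>> arm_command --steps '[1, -0.25, 0.11, -0.15, 0.07, 1, -0.5, 0.22, -0.3, 0.14, 1, -0.75, 0.33, -0.5, 0.21, 1, -1, 0.44, -0.57, 0.28, 1, -1, 0.45, -0.57, 0.28]'

```text
time_s: 11.98
ee_pos: [0.5272, 0.0182, 0.3235]
tcp_rot: [[0.812, 0.583, 0.005], [0.583, -0.813, 0.001], [0.004, 0.002, -1.0]]
ft_force: [0.9, 0.4, -1.2]
gripper_width: 0.061
gripper_force: 66.2
```

```bash
python3 go.py .5 -.29 .32 -82.5
```

```text
at [0.5272 0.0182 0.3235] yang -54.3 t 11.9833 j7 -1.03 F [ 0.9  0.4 -1.2] w 0.061
units [-1.345  1.564  0.02 ] turn 0.313
```

>>> arm_command --steps '[1, -0.2, 0.22, 0, 0.07, 1, -0.4, 0.45, 0, 0.14, 1, -0.6, 0.7, 0, 0.21, 1, -0.8, 0.9, 0, 0.28, 1, -0.86, 1, 0, 0.313, 1, -0.86, 1, 0, 0.313]'

```text
time_s: 12.48
ee_pos: [0.5095, -0.1813, 0.3212]
tcp_rot: [[0.992, 0.13, 0.002], [0.13, -0.992, -0.002], [0.002, 0.002, -1.0]]
ft_force: [-0.1, -0.9, -0.9]
gripper_width: 0.0609
gripper_force: 66.2
```

```bash
python3 go.py .5 -.29 .32 -82.5
```

```text
at [ 0.5095 -0.1813  0.3212] yang -82.6 t 12.4833 j7 -1.09 F [-0.1 -0.9 -0.9] w 0.0609
units [-0.157  0.711  0.009] turn -0.001
```

>>> arm_command --steps '[1, -0.08, 0.25, 0, 0, 1, -0.15, 0.5, 0, 0, 1, -0.15, 0.7, 0, 0, 1, -0.15, 0.7, 0, 0, 1, -0.15, 0.7, 0, 0]'

```text
time_s: 12.9
ee_pos: [0.503, -0.2828, 0.3201]
tcp_rot: [[0.99, 0.138, -0.0], [0.138, -0.99, -0.001], [-0.0, 0.001, -1.0]]
ft_force: [1.4, 0.8, -2.1]
gripper_width: 0.0606
gripper_force: 66.5
```

```bash
python3 - <<'E'
from h import *
from scipy.optimize import least_squares as ls
w=get("wrist");np.save("w5.npy",w,allow_pickle=True)
o=sensors.get_obs();print(o["ee_pos"],np.round(w["eye"],4))
p=np.array([.5165,-.2875,np.radians(7.5)])
def bx(x,y,z):
    c,s=np.cos(p[2]),np.sin(p[2]);return [p[0]+(x*c-y*s)/1e3,p[1]+(x*s+y*c)/1e3,z/1e3]
for n,P in(("rim",[bx(a,b,105) for a,b in((100,70),(100,-70),(-100,-70),(-100,70))]),("slot",[bx(a,b,105) for a,b in((65,33),(82,33),(82,-33),(65,-33))])): print(n,proj(w,P).round(0).tolist())
for q,m,b in outl("pack","wrist")[:3]+outl("cool_box","wrist")[:1]: print(round(q,2),b)
c=w["color"][100:400,120:520,::-1]
cv2.imwrite("pics/w5.png",cv2.resize(c,(800,600),interpolation=cv2.INTER_CUBIC))
E
```

```text
[ 0.50349388 -0.28118681  0.32004052] [ 0.5824 -0.2713  0.4633]
rim [[267.0, 72.0], [389.0, 73.0], [381.0, 234.0], [272.0, 234.0]]
slot [[299.0, 101.0], [299.0, 86.0], [357.0, 87.0], [357.0, 102.0]]
0.96 [254.0, 250.3, 390.4, 308.9]
0.67 [260.5, 70.7, 392.1, 234.0]
```

View pics/w5.png

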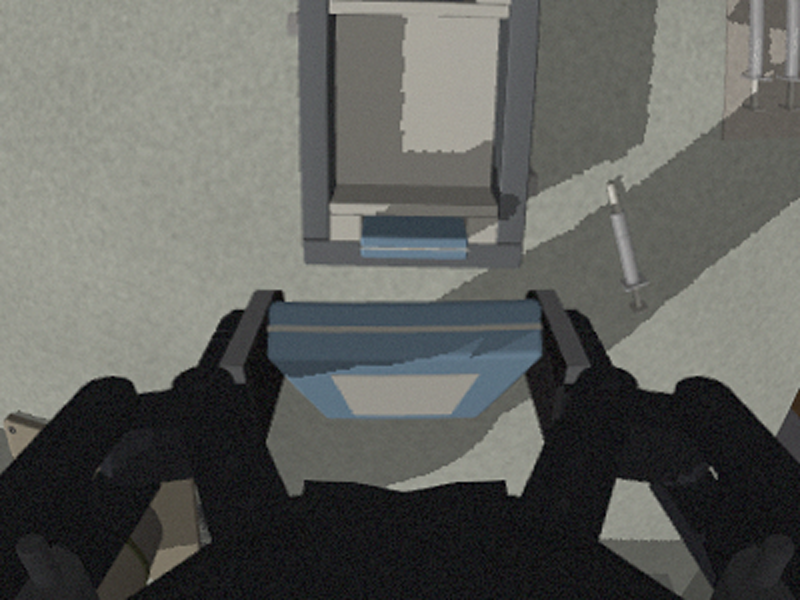

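Wrist view: the box's filled slot is at (413,240), the rim is upright in the picture, and the held pack is at (405,345), tilted with its top end level. The empty slot lies just above this crop, so I'm reading its edges as numbers.

```bash
python3 - <<'E'
from h import *
w=np.load("w5.npy",allow_pickle=True).item()
g=cv2.cvtColor(w["color"],cv2.COLOR_RGB2GRAY).astype(int)
for x in(310,320,328,340,350): print("col",x,g[66:114,x].tolist())
for y in(88,92,96): print("row",y,g[y,262:394].tolist())
E
```

```text
col 310 [93, 96, 101, 100, 67, 87, 93, 95, 93, 89, 91, 90, 93, 93, 93, 95, 95, 94, 89, 74, 39, 38, 53, 66, 65, 58, 64, 64, 61, 63, 66, 64, 61, 69, 100, 170, 166, 164, 165, 167, 145, 113, 107, 106, 111, 109, 110, 112]
col 320 [91, 93, 94, 93, 72, 83, 92, 92, 93, 92, 91, 94, 93, 91, 93, 92, 94, 91, 91, 78, 49, 45, 46, 63, 65, 62, 63, 64, 62, 64, 65, 67, 66, 61, 87, 158, 168, 165, 166, 167, 152, 124, 106, 107, 110, 111, 110, 105]
col 328 [97, 96, 102, 98, 85, 77, 94, 94, 93, 94, 94, 96, 95, 93, 97, 92, 92, 95, 94, 80, 51, 37, 56, 66, 67, 64, 63, 60, 67, 62, 59, 61, 62, 62, 82, 149, 165, 164, 164, 168, 160, 161, 161, 164, 163, 167, 164, 163]
col 340 [94, 98, 92, 96, 98, 64, 91, 95, 92, 91, 92, 91, 94, 92, 93, 93, 90, 91, 92, 82, 56, 59, 48, 63, 64, 67, 64, 65, 63, 63, 66, 64, 63, 66, 62, 133, 167, 167, 164, 162, 165, 160, 138, 169, 165, 164, 165, 162]
col 350 [100, 96, 91, 91, 96, 78, 85, 92, 93, 94, 92, 93, 95, 91, 92, 92, 94, 91, 92, 87, 70, 63, 41, 58, 61, 66, 67, 59, 64, 66, 66, 62, 69, 62, 57, 104, 154, 164, 162, 162, 163, 156, 141, 164, 164, 163, 163, 164]
row 88 [160, 159, 159, 15
[... 1022 characters left out ...]
 165, 164, 162, 163, 164, 165, 165, 166, 132, 103, 97, 97, 91, 93, 93, 95, 94, 90, 95, 91, 95, 91, 89, 69, 100, 95, 98]
row 96 [144, 149, 147, 149, 153, 153, 144, 117, 96, 95, 96, 94, 95, 93, 97, 96, 93, 97, 91, 91, 85, 83, 116, 166, 166, 163, 166, 164, 168, 168, 163, 164, 165, 164, 165, 162, 164, 166, 151, 102, 65, 70, 69, 67, 69, 65, 66, 62, 66, 65, 61, 66, 68, 63, 65, 65, 61, 64, 65, 67, 62, 64, 64, 65, 62, 64, 59, 66, 65, 69, 64, 64, 62, 66, 62, 66, 66, 66, 66, 64, 62, 61, 64, 68, 66, 62, 62, 67, 66, 66, 75, 70, 75, 74, 70, 84, 136, 168, 164, 162, 165, 166, 164, 163, 161, 161, 165, 163, 164, 164, 166, 163, 165, 130, 104, 96, 97, 93, 95, 93, 98, 95, 90, 94, 95, 93, 88, 81, 86, 97, 99, 96]
```

```bash
python3 - <<'E'
from h import *
w=np.load("w5.npy",allow_pickle=True).item()
P=onz(w,[(310,85.3),(350,85.9),(310,100.1),(350,101),(300.9,92),(357.5,92)],.105)[:,:2]
fa=P[1]-P[0]; na=P[3]-P[2]
ang=lambda v:np.degrees(np.arctan2(v[1],v[0]))
print(P.round(4).tolist(),"yaw y-dir",ang(fa),ang(na))
R=onz(w,[(269.3,92),(391,92)],.105)[:,:2]
print("rim",R.round(4).tolist(),np.linalg.norm(R[1]-R[0]))
for yaw in(7.,8.):
    ex=np.array([np.cos(np.radians(yaw)),np.sin(np.radians(yaw))]);ey=np.array([-ex[1],ex[0]])
    x=[(P[i]@ex) for i in range(6)];y=[P[i]@ey for i in(4,5)]
    cx=(x[0]+x[1]+x[2]+x[3])/4;cy=sum(y)/2
    print(yaw,"slot wx",(x[0]+x[1]-x[2]-x[3])/2,"wy",y[0]-y[1],"center",(cx*ex+cy*ey).round(4),"rimcentre y-off",(R.mean(0)@ey-cy).round(4))
# held pack: top end corners
o=sensors.get_obs();T=np.array(o["tcp_rot"])
# rim long edges for yaw
g=cv2.cvtColor(w["color"],cv2.COLOR_RGB2GRAY)
# inner compartment edges as yaw check: far slot centre from model fits
for p in((.5171,-.2877,8.0),(.5158,-.2874,7.1)):
    a=np.radians(p[2]);print("model slot",p[0]+.0735*np.cos(a),p[1]+.0735*np.sin(a))
E
```

```text
[[0.5964, -0.2563], [0.6022, -0.3013], [0.5794, -0.2586], [0.5848, -0.3039], [0.5874, -0.247], [0.5965, -0.3108]] yaw y-dir -82.64208804512391 -83.12520563014147
rim [[0.5833, -0.2109], [0.6034, -0.3494]] 0.13998840549366678
7.0 slot wx 0.017329102845735855 wy 0.06445431925687373 center [ 0.5906 -0.2791] rimcentre y-off -0.0014
8.0 slot wx 0.017331859795214066 wy 0.06446769742726977 center [ 0.5906 -0.2791] rimcentre y-off -0.0014
model slot 0.5898847030525054 -0.2774707770794352
model slot 0.5887363974345834 -0.2783152914595738
```

```bash
python3 - <<'E'
from h import *
from scipy.optimize import least_squares as ls
w=np.load("w5.npy",allow_pickle=True).item();T=np.array([.50349,-.28119,.32004]);R=np.array(sensors.get_obs()["tcp_rot"]);ex,ey=R[:,0],R[:,1];up=np.array([0,0,1.])
def pts(p):
    d=np.cos(p[2])*ex+np.sin(p[2])*up;n=-np.sin(p[2])*ex+np.cos(p[2])*up
    U=T+p[0]*ex+p[1]*up+p[3]*ey
    return np.array([U+d*a+n*b+ey*c for a,b,c in((.12,0,-.031),(.12,0,.031),(.12,.014,-.031),(.12,.014,.031),(0,.014,-.031),(0,.014,.031))])
# which image side is +ey
Q=np.array([[254,251.5],[390.5,251],[254,279],[390.5,276],[285,309.3],[362.5,308.5]])
for k in(0,1):
    q=Q if k==0 else Q.reshape(3,2,2)[:,::-1].reshape(6,2)
    r=ls(lambda p:(proj(w,pts(p))-q).ravel(),[-.068,-.065,.78,0]);print(r.cost.round(2),r.x.round(4),np.degrees(r.x[2]).round(1),r.fun.round(1))
# contour cross-check with hull on net outline omitted
E
python3 go.py .5906 -.2795 .3 -82.8
```

```text
10.86 [-0.0723 -0.0666  0.7822  0.0016] 44.8 [ 1.6 -1.5 -1.1 -1.7 -0.4  0.4  1.2  2.7 -0.4 -0.1 -1.9  0.3]
12525.25 [-17.9799 -27.1466  -0.4916   0.0519] -28.2 [-68.   27.8  69.   27.3 -68.    2.8  69.   -0.2 -40.  -28.5  38.1 -29.3]
at [ 0.5038 -0.28    0.3201] yang -81.9 t 13.05 j7 -0.83 F [-0.6  0.6 -1.7] w 0.0608
units [0.573 0.078 0.134] turn 0.01
```

>>> arm_command --steps '[1, 0.25, 0.02, 0, 0.01, 1, 0.5, 0.04, 0, 0.01, 1, 0.75, 0.07, 0.2, 0.01, 1, 1, 0.07, 0.4, 0.01, 1, 1, 0.07, 0.7, 0.01, 1, 1, 0.07, 0.8, 0.01, 1, 1, 0.07, 0.8, 0.01]'

```text
time_s: 13.63
ee_pos: [0.6522, -0.2673, 0.1928]
tcp_rot: [[0.992, 0.126, -0.009], [0.126, -0.992, 0.004], [-0.008, -0.005, -1.0]]
ft_force: [-0.4, 1.0, -2.4]
gripper_width: 0.0605
gripper_force: 66.6
```

```bash
python3 go.py .6619 -.269 .174 -82.8
```

```text
at [ 0.6522 -0.2673  0.1928] yang -82.8 t 13.6333 j7 -0.83 F [-0.4  1.  -2.4] w 0.0605
units [0.064 0.02  0.124] turn 0.0
```

>>> arm_command --steps '[1, 0.06, 0.02, 0, 0, 1, 0.06, 0.02, 0.05, 0, 1, 0.06, 0.02, 0.08, 0, 1, 0.06, 0.02, 0.08, 0, 1, 0.06, 0.02, 0.08, 0, 1, 0.06, 0.02, 0.08, 0]'

```text
time_s: 14.13
ee_pos: [0.6621, -0.2735, 0.1888]
tcp_rot: [[0.993, 0.121, 0.001], [0.121, -0.993, 0.0], [0.001, 0.0, -1.0]]
ft_force: [-0.3, 0.4, -1.8]
gripper_width: 0.0611
gripper_force: 66.8
```

```bash
python3 go.py .6619 -.269 .164 -82.8
```

```text
at [ 0.6621 -0.2735  0.1888] yang -83.0 t 14.1333 j7 -0.83 F [-0.3  0.4 -1.8] w 0.0611
units [ 0.002 -0.03   0.165] turn -0.003
```

>>> arm_command --steps '[1, 0.002, -0.03, 0.04, -0.003, 1, 0.002, -0.03, 0.07, -0.003, 1, 0.002, -0.03, 0.1, -0.003, 1, 0.002, -0.03, 0.12, -0.003, 1, 0.002, -0.03, 0.14, -0.003, 1, 0.002, -0.03, 0.155, -0.003, 1, 0.002, -0.03, 0.165, -0.003, 1, 0.002, -0.03, 0.165, -0.003]'

```text
time_s: 14.8
ee_pos: [0.6616, -0.2696, 0.163]
tcp_rot: [[0.992, 0.125, -0.001], [0.125, -0.992, -0.0], [-0.001, 0.0, -1.0]]
ft_force: [-1.2, -1.3, -1.6]
gripper_width: 0.0608
gripper_force: 66.9
```

>>> arm_command --steps '[1, 0, 0, 0.01, 0, 1, 0, 0, 0.02, 0, 1, 0, 0, 0.025, 0, 1, 0, 0, 0.025, 0]'

```text
time_s: 15.13
ee_pos: [0.6617, -0.2694, 0.1597]
tcp_rot: [[0.992, 0.126, -0.0], [0.126, -0.992, -0.0], [-0.0, 0.0, -1.0]]
ft_force: [-2.3, -0.6, 3.7]
gripper_width: 0.0609
gripper_force: 67.3
```

The tip is caught in the slot mouth: light contact right at the expected depth. I'm swinging the pack upright about it.

>>> arm_command --steps '[1, -0.028, -0.035, 0, 0, 1, -0.056, -0.066, 0, 0, 1, -0.093, -0.093, 0, 0, 1, -0.13, -0.117, 0, 0, 1, -0.173, -0.137, 0, 0, 1, -0.216, -0.155, 0, 0, 1, -0.216, -0.155, 0, 0]'

```text
time_s: 15.72
ee_pos: [0.6403, -0.2616, 0.1749]
tcp_rot: [[0.991, 0.126, 0.041], [0.127, -0.992, -0.025], [0.037, 0.03, -0.999]]
ft_force: [39.6, -31.1, 42.4]
gripper_width: 0.0609
gripper_force: 86.8
```

I put the lift in the wrong column, so that was a sideways push. Backing off upward at once, then rechecking the grasp.

>>> arm_command --steps '[1, 0.05, 0.06, -0.1, 0, 1, 0.1, 0.1, -0.25, 0, 1, 0.216, 0.155, -0.4, 0, 1, 0.216, 0.155, -0.5, 0, 1, 0.216, 0.155, -0.5, 0, 1, 0.216, 0.155, -0.5, 0]'

```text
time_s: 16.22
ee_pos: [0.6621, -0.2689, 0.2341]
tcp_rot: [[0.992, 0.126, 0.001], [0.126, -0.992, 0.0], [0.001, -0.0, -1.0]]
ft_force: [0.4, -0.4, -1.9]
gripper_width: 0.0607
gripper_force: 77.5
```

```bash
python3 go.py .6617 -.2694 .2347 -82.8; python3 - <<'E'
from h import *
from scipy.optimize import least_squares as ls
w=get("wrist");np.save("w6.npy",w,allow_pickle=True);cv2.imwrite("pics/w6.png",w["color"][:,:,::-1])
L=outl("pack","wrist");m=L[0][1];print(L[0][0],L[0][2])
o=sensors.get_obs();T=o["ee_pos"];R=np.array(o["tcp_rot"]);ex,ey=R[:,0],R[:,1];up=np.array([0,0,1.])
cs,_=cv2.findContours(m.astype(np.uint8),cv2.RETR_EXTERNAL,cv2.CHAIN_APPROX_NONE);k=max(cs,key=len)[:,0,:]
print(cv2.approxPolyDP(k.reshape(-1,1,2),3,True)[:,0].tolist())
def hull(p):
    d=np.cos(p[2])*ex+np.sin(p[2])*up;n=-np.sin(p[2])*ex+np.cos(p[2])*up
    d2=d*np.cos(p[4])+ey*np.sin(p[4]);e2=-d*np.sin(p[4])+ey*np.cos(p[4])
    G=T+p[0]*ex+p[1]*up+p[3]*ey
    return cv2.convexHull(proj(w,[G+d2*a+n*b+e2*c for a in(-.108,.012) for b in(-.007,.007) for c in(-.031,.031)]).astype(np.float32))
r=ls(lambda p:[cv2.pointPolygonTest(hull(p),(float(a),float(b)),True) for a,b in k],[0,.016,.9,0.001,0.],diff_step=1e-3,x_scale=[.01,.01,.1,.01,.1],loss="soft_l1");print(r.x.round(4),np.degrees(r.x[[2,4]]).round(1),np.abs(r.fun).mean())
E
```

```text
at [ 0.6621 -0.2689  0.2341] yang -82.8 t 16.2167 j7 -0.85 F [ 0.4 -0.4 -1.9] w 0.0607
units [-0.003  0.003 -0.004] turn 0.0
0.74 [252.2, 246.5, 391.6, 292.4]
[[391, 250], [259, 248], [252, 259], [256, 278], [292, 291], [369, 288], [390, 275]]
[ 2.400e-03  1.470e-02  9.124e-01  9.000e-04 -4.800e-02] [52.3 -2.8] 0.702709364250421
```

>>> arm_command --steps '[1, -0.082, -0.03, 0.1, 0, 1, -0.082, -0.03, 0.2, 0, 1, -0.082, -0.03, 0.28, 0, 1, -0.082, -0.03, 0.32, 0, 1, -0.082, -0.03, 0.35, 0, 1, -0.082, -0.03, 0.37, 0, 1, -0.082, -0.03, 0.39, 0, 1, -0.082, -0.03, 0.407, 0, 1, -0.082, -0.03, 0.407, 0]'

```text
time_s: 17.07
ee_pos: [0.6492, -0.2662, 0.1732]
tcp_rot: [[0.992, 0.126, -0.0], [0.126, -0.992, 0.0], [-0.0, -0.0, -1.0]]
ft_force: [-0.4, -0.1, -2.0]
gripper_width: 0.0605
gripper_force: 77.5
```

No contact yet, so I'm lowering a little more to touch.

>>> arm_command --steps '[1, 0, 0, 0.01, 0, 1, 0, 0, 0.02, 0, 1, 0, 0, 0.025, 0, 1, 0, 0, 0.025, 0]'

```text
time_s: 17.4
ee_pos: [0.6491, -0.2663, 0.1697]
tcp_rot: [[0.992, 0.126, 0.0], [0.126, -0.992, -0.0], [0.0, 0.0, -1.0]]
ft_force: [0.3, -1.1, -0.6]
gripper_width: 0.061
gripper_force: 77.6
```

>>> arm_command --steps '[1, -0.035, 0, -0.032, 0, 1, -0.071, 0, -0.057, 0, 1, -0.114, 0, -0.078, 0, 1, -0.157, 0, -0.095, 0, 1, -0.157, 0, -0.095, 0]'

```text
time_s: 17.82
ee_pos: [0.6245, -0.2702, 0.1851]
tcp_rot: [[0.992, 0.124, 0.001], [0.124, -0.992, -0.0], [0.001, 0.0, -1.0]]
ft_force: [0.1, -1.0, -1.2]
gripper_width: 0.0605
gripper_force: 77.4
```

```bash
cat > fit.py <<'E'
from h import *
from scipy.optimize import least_squares as ls
def fit(show=True):
    w=get("wrist")
    L=outl("pack","wrist"); L=[l for l in L if l[2][1]>200]; m=L[0][1]
    o=sensors.get_obs();T=o["ee_pos"];R=np.array(o["tcp_rot"]);ex,ey=R[:,0],R[:,1];up=np.array([0,0,1.])
    cs,_=cv2.findContours(m.astype(np.uint8),cv2.RETR_EXTERNAL,cv2.CHAIN_APPROX_NONE);k=max(cs,key=len)[:,0,:]
    def P(p):
        d=np.cos(p[2])*ex+np.sin(p[2])*up;n=-np.sin(p[2])*ex+np.cos(p[2])*up
        d2=d*np.cos(p[4])+ey*np.sin(p[4]);e2=-d*np.sin(p[4])+ey*np.cos(p[4]);G=T+p[0]*ex+p[1]*up+p[3]*ey
        return lambda a,b,c:G+d2*a+n*b+e2*c
    def hull(p):
        f=P(p);return cv2.convexHull(proj(w,[f(a,b,c) for a in(-.108,.012) for b in(-.007,.007) for c in(-.031,.031)]).astype(np.float32))
    best=None
    for t0 in(.8,1.1,1.4):
        r=ls(lambda p:[cv2.pointPolygonTest(hull(p),(float(a),float(b)),True) for a,b in k],[0,.016,t0,0.001,0.],diff_step=1e-3,x_scale=[.01,.01,.1,.01,.1],loss="soft_l1")
        if best is None or r.cost<best.cost: best=r
    p=best.x; U=P(p)(-.108,-.007,0)
    print("box",L[0][2],"p",round(L[0][0],2),"G-TCP",p[[0,1,3]].round(4),"tilt,yaw",np.degrees(p[[2,4]]).round(1),"tip U",U.round(4),"top",P(p)(.012,0,0).round(4),"err",np.abs(best.fun).mean().round(2))
if __name__=="__main__": fit()
E
python3 fit.py; python3 go.py .6 -.27 .18 -82.8
```

```text
box [250.3, 247.3, 394.8, 292.1] p 0.56 G-TCP [0.0013 0.0188 0.0016] tilt,yaw [ 64.5 -12.6] tip U [ 0.5914 -0.2987  0.1049] top [ 0.6318 -0.2673  0.2137] err 2.06
at [ 0.6256 -0.2692  0.1843] yang -82.8 t 17.9167 j7 -0.81 F [ 0.9  1.3 -1.8] w 0.0606
units [-0.17  -0.016  0.028] turn 0.0
```

```bash
python3 - <<'E'
from h import *
for c in("wrist","side","top"):
    im=get(c);cv2.imwrite(f"pics/n_{c}.png",im["color"][:,:,::-1])
    if c!="wrist": print(c,"slot px",proj(im,[(.5905,-.2785,.105)]).round(0).tolist(),"tcp",proj(im,[sensors.get_obs()["ee_pos"]]).round(0).tolist())
    for p,m,b in outl("pack",c)[:4]:
        cs,_=cv2.findContours(m.astype(np.uint8),cv2.RETR_EXTERNAL,cv2.CHAIN_APPROX_NONE);k=max(cs,key=len)
        print(c,round(p,2),b,int(m.sum()),cv2.approxPolyDP(k,1.5,True)[:,0].tolist())
    if c=="side":
        h=cv2.cvtColor(im["color"],cv2.COLOR_RGB2HSV); m=((h[...,0]>95)&(h[...,0]<118)&(h[...,1]>60)).astype(np.uint8)
        n,l,s,ce=cv2.connectedComponentsWithStats(m[200:330,290:430]);print([(x[:5].tolist()) for x in s if x[4]>15])
E
```

```text
wrist 0.9 [250.4, 247.8, 393.9, 292.0] 5405 [[392, 261], [390, 259], [390, 249], [387, 247], [356, 249], [260, 248], [252, 254], [252, 258], [255, 261], [255, 278], [293, 291], [368, 288], [390, 275], [390, 263]]
side slot px [[378.0, 261.0]] tcp [[393.0, 231.0]]
side 0.86 [360.2, 213.2, 405.1, 272.0] 1359 [[390, 213], [381, 221], [360, 254], [377, 271], [382, 268], [400, 242], [401, 223]]
[[0, 0, 140, 130, 17125], [71, 14, 45, 58, 587], [125, 36, 15, 24, 187], [25, 74, 17, 29, 182]]
top slot px [[409.0, 199.0]] tcp [[410.0, 185.0]]
```

```bash
python3 - <<'E'
from h import *
from scipy.optimize import least_squares as ls
s=get("side");w=get("wrist");o=sensors.get_obs();T=o["ee_pos"];R=np.array(o["tcp_rot"]);ex,ey=R[:,0],R[:,1];up=np.array([0,0,1.])
def P(p):
    d=np.cos(p[2])*ex+np.sin(p[2])*up;n=-np.sin(p[2])*ex+np.cos(p[2])*up
    d2=d*np.cos(p[4])+ey*np.sin(p[4]);e2=-d*np.sin(p[4])+ey*np.cos(p[4]);G=T+p[0]*ex+p[1]*up+p[3]*ey
    return lambda a,b,c:G+d2*a+n*b+e2*c
W=[((.012,-.007,-.031),(254,251)),((.012,-.007,.031),(390,249)),((.012,.007,-.031),(255,278)),((.012,.007,.031),(390,275)),((-.108,.007,-.031),(293,291)),((-.108,.007,.031),(368,288))]
S=[((-.108,.007,-.031),(360,254)),((-.108,.007,.031),(377,271)),((-.108,-.007,.031),(382,268.5))]
def res(p,W=W,S=S):
    f=P(p);return np.r_[(proj(w,[f(*a) for a,_ in W])-[b for _,b in W]).ravel(),(proj(s,[f(*a) for a,_ in S])-[b for _,b in S]).ravel()] if S else (proj(w,[f(*a) for a,_ in W])-[b for _,b in W]).ravel()
for SS in(S,[]):
    r=ls(lambda p:res(p,W,SS),[0,.016,.9,.001,0],loss="soft_l1");p=r.x;print(p.round(4),np.degrees(p[[2,4]]).round(1),"tipU",P(p)(-.108,-.007,0).round(4),"rel TCP", (R.T@(P(p)(-.108,-.007,0)-T)).round(4),res(p,W,SS).round(1))
E
```

```text
[ 2.600e-03  1.460e-02  9.201e-01  1.000e-04 -6.020e-02] [52.7 -3.4] tipU [ 0.5701 -0.2828  0.1083] rel TCP [-0.0571  0.0066  0.0754] [-0.1 -2.2  0.  -1.8 -2.3  1.   1.4  3.2 -0.2 -1.6  0.1  0.7 -0.9  1.8
 -0.1  2.5 -1.7  5. ]
[ 1.100e-03  1.220e-02  9.153e-01  2.000e-04 -5.970e-02] [52.4 -3.4] tipU [ 0.5682 -0.2832  0.1062] rel TCP [-0.059   0.0067  0.0775] [ 1.6 -1.7 -0.9 -1.2 -0.6  0.9  0.4  3.1  0.2 -1.1 -0.2  1.2]
```

>>> arm_command --steps '[1, 0.0, 0, -0.15, 0, 1, 0.08, -0.005, -0.15, 0, 1, 0.16, -0.005, -0.1, 0, 1, 0.16, -0.005, 0, 0, 1, 0.16, -0.005, 0.06, 0, 1, 0.16, -0.005, 0.08, 0, 1, 0.16, -0.005, 0.095, 0, 1, 0.16, -0.005, 0.095, 0]'

```text
time_s: 18.98
ee_pos: [0.6492, -0.2655, 0.1697]
tcp_rot: [[0.992, 0.125, -0.0], [0.125, -0.992, 0.0], [-0.0, -0.0, -1.0]]
ft_force: [-1.6, -0.4, -0.9]
gripper_width: 0.0606
gripper_force: 77.4
```

>>> arm_command --steps '[1, 0, 0, 0.013, 0, 1, 0, 0, 0.026, 0, 1, 0, 0, 0.026, 0]'

```text
time_s: 19.23
ee_pos: [0.6507, -0.2656, 0.1675]
tcp_rot: [[0.992, 0.126, 0.004], [0.126, -0.992, -0.001], [0.003, 0.001, -1.0]]
ft_force: [1.3, 1.9, 5.9]
gripper_width: 0.0606
gripper_force: 77.6
```

>>> arm_command --steps '[1, 0, 0, 0.013, 0, 1, 0, 0, 0.02, 0, 1, 0, 0, 0.02, 0]'

```text
time_s: 19.48
ee_pos: [0.6521, -0.2656, 0.1661]
tcp_rot: [[0.992, 0.127, 0.007], [0.127, -0.992, -0.001], [0.007, 0.002, -1.0]]
ft_force: [4.8, 2.0, 13.1]
gripper_width: 0.0609
gripper_force: 74.8
```

Contact is only against the end face, which would cam out instead of turning the pack. I'll tip it upright against the box's outer +x side wall instead.

>>> arm_command --steps '[1, 0, 0, -0.12, 0, 1, 0.02, 0, -0.25, 0, 1, 0.15, 0, -0.25, 0, 1, 0.33, 0, -0.25, 0, 1, 0.33, 0, -0.15, 0, 1, 0.33, 0, 0, 0, 1, 0.33, 0, 0.127, 0, 1, 0.33, 0, 0.127, 0, 1, 0.33, 0, 0.127, 0]'

```text
time_s: 20.23
ee_pos: [0.6982, -0.259, 0.1433]
tcp_rot: [[0.992, 0.126, -0.001], [0.126, -0.992, 0.0], [-0.001, -0.001, -1.0]]
ft_force: [-1.2, -0.3, -1.4]
gripper_width: 0.0608
gripper_force: 74.1
```

```bash
python3 go.py .6493 -.2655 .164 -82.8
```

```text
at [ 0.6982 -0.259   0.1433] yang -82.8 t 20.2333 j7 -0.86 F [-1.2 -0.3 -1.4] w 0.0608
units [-0.329  0.002 -0.137] turn 0.0
```

>>> arm_command --steps '[1, -0.05, 0, 0, 0, 1, -0.1, 0, 0, 0, 1, -0.15, 0, 0, 0, 1, -0.2, 0, 0, 0, 1, -0.25, 0, 0, 0, 1, -0.25, 0, 0, 0]'

```text
time_s: 20.73
ee_pos: [0.6619, -0.2644, 0.1463]
tcp_rot: [[0.992, 0.125, 0.005], [0.125, -0.992, -0.0], [0.005, 0.001, -1.0]]
ft_force: [5.1, -0.8, -0.0]
gripper_width: 0.0607
gripper_force: 66.5
```

>>> arm_command --steps '[1, -0.05, 0, 0, 0, 1, -0.1, 0, 0, 0, 1, -0.15, 0, 0, 0, 1, -0.2, 0, 0, 0, 1, -0.22, 0, 0, 0, 1, -0.22, 0, 0, 0]'

```text
time_s: 21.23
ee_pos: [0.6291, -0.2683, 0.145]
tcp_rot: [[0.992, 0.126, 0.003], [0.126, -0.992, -0.0], [0.003, 0.001, -1.0]]
ft_force: [5.4, 0.6, 0.5]
gripper_width: 0.0609
gripper_force: 65.3
```

```bash
python3 fit.py;python3 go.py .6493 -.2655 .164 -82.8
```

```text
box [246.7, 204.2, 396.9, 282.5] p 0.59 G-TCP [ 0.008   0.0172 -0.    ] tilt,yaw [81.2 -0.1] tip U [ 0.6277 -0.2683  0.0538] top [ 0.6391 -0.2667  0.1735] err 0.41
at [ 0.6293 -0.268   0.1443] yang -82.8 t 21.3333 j7 -0.8 F [3.8 0.2 0.6] w 0.0605
units [ 0.135  0.    -0.131] turn 0.001
```

>>> arm_command --steps '[1, -0.03, 0, 0, 0, 1, -0.06, 0, 0, 0, 1, -0.075, 0, 0, 0, 1, -0.075, 0, 0, 0, 1, -0.075, 0, 0, 0]'

```text
time_s: 21.75
ee_pos: [0.6178, -0.2693, 0.1437]
tcp_rot: [[0.992, 0.126, 0.0], [0.126, -0.992, 0.0], [0.0, -0.0, -1.0]]
ft_force: [4.3, 1.1, 0.7]
gripper_width: 0.0607
gripper_force: 65.3
```

```bash
python3 fit.py;python3 go.py .6493 -.2655 .164 -82.8
```

```text
at [ 0.6178 -0.2693  0.1436] yang -82.8 t 21.85 j7 -0.79 F [4.9 1.5 0.1] w 0.0608
units [ 0.212  0.002 -0.136] turn 0.001Traceback (most recent call last):
  File "fit.py", line 20, in <module>
    if __name__=="__main__": fit()
                             ~~~^^
  File "fit.py", line 5, in fit
    L=outl("pack","wrist"); L=[l for l in L if l[2][1]>200]; m=L[0][1]
                                                               ~^^^
IndexError: list index out of range
```

```bash
sed -i 's/l\[2\]\[1\]>200/l[2][3]>235 and l[2][1]>120/' fit.py; python3 fit.py; python3 -c "
from h import *
get('wrist')
print([(round(d['p'],2),d['box']) for d in nets.outline_of('pack','wrist')])"
```

```text
box [246.8, 187.5, 396.6, 284.0] p 0.75 G-TCP [ 0.0096  0.0179 -0.0003] tilt,yaw [86.7 -0.3] tip U [ 0.6281 -0.2683  0.0532] top [ 0.6278 -0.2677  0.1734] err 0.6
[(0.81, [248.8, 185.8, 400.6, 285.7])]
```

>>> arm_command --steps '[1, -0.02, 0, 0, 0, 1, -0.04, 0, 0, 0, 1, -0.05, 0, 0, 0, 1, -0.05, 0, 0, 0]'

```text
time_s: 22.38
ee_pos: [0.6105, -0.2702, 0.1435]
tcp_rot: [[0.992, 0.126, 0.001], [0.126, -0.992, -0.0], [0.001, 0.0, -1.0]]
ft_force: [7.9, 0.5, -2.3]
gripper_width: 0.0608
gripper_force: 65.5
```

```bash
python3 fit.py;python3 go.py .6493 -.2655 .164 -82.8
```

```text
box [247.5, 179.1, 396.4, 283.5] p 0.81 G-TCP [ 0.0097  0.0174 -0.0003] tilt,yaw [90.5 -0.3] tip U [ 0.6281 -0.2682  0.0531] top [ 0.6201 -0.2686  0.173 ] err 0.54
at [ 0.6106 -0.2702  0.1436] yang -82.7 t 22.4833 j7 -0.79 F [ 7.3  0.3 -2.6] w 0.0607
units [ 0.26   0.002 -0.136] turn 0.001
```

The pack is upright (90.5°) and flush on the wall, which gives an exact x reference: the slot centre is 33.5 mm inward. Lifting and moving over the slot.

>>> arm_command --steps '[1, 0.03, 0, 0, 0, 1, 0.03, 0, -0.2, 0, 1, 0.03, 0, -0.4, 0, 1, 0.03, 0, -0.5, 0, 1, -0.1, 0.03, -0.5, 0, 1, -0.2, 0.06, -0.5, 0, 1, -0.2, 0.06, -0.5, 0, 1, -0.2, 0.06, -0.5, 0]'

```text
time_s: 23.15
ee_pos: [0.5799, -0.284, 0.2183]
tcp_rot: [[0.992, 0.123, -0.002], [0.123, -0.992, 0.001], [-0.002, -0.001, -1.0]]
ft_force: [1.3, 0.4, -1.0]
gripper_width: 0.0606
gripper_force: 65.9
```

```bash
python3 fit.py; python3 go.py .5791 -.2813 .2 -82.8
```

```text
box [248.2, 181.7, 397.6, 286.1] p 0.9 G-TCP [0.0083 0.018  0.0009] tilt,yaw [89.4 -0.2] tip U [ 0.5956 -0.2821  0.128 ] top [ 0.5898 -0.2824  0.2481] err 0.5
at [ 0.5814 -0.2827  0.2181] yang -82.8 t 23.25 j7 -0.79 F [ 0.5 -0.  -1.6] w 0.0608
units [-0.014 -0.011  0.121] turn 0.001
```

>>> arm_command --steps '[1, -0.014, -0.011, 0, 0, 1, -0.014, -0.011, 0.06, 0, 1, -0.014, -0.011, 0.1, 0, 1, -0.014, -0.011, 0.12, 0, 1, -0.014, -0.011, 0.14, 0, 1, -0.014, -0.011, 0.16, 0, 1, -0.014, -0.011, 0.18, 0, 1, -0.014, -0.011, 0.18, 0]'

```text
time_s: 23.92
ee_pos: [0.579, -0.2816, 0.191]
tcp_rot: [[0.992, 0.126, -0.001], [0.126, -0.992, 0.0], [-0.001, -0.0, -1.0]]
ft_force: [-0.3, -0.1, -1.0]
gripper_width: 0.0607
gripper_force: 65.9
```

Free so far, with the bottom nominally 4 mm below the rim. Going on gently.

>>> arm_command --steps '[1, 0, 0, 0.02, 0, 1, 0, 0, 0.04, 0, 1, 0, 0, 0.06, 0, 1, 0, 0, 0.06, 0]'

```text
time_s: 24.25
ee_pos: [0.579, -0.2815, 0.1819]
tcp_rot: [[0.992, 0.126, -0.001], [0.126, -0.992, 0.0], [-0.001, -0.0, -1.0]]
ft_force: [0.1, 0.6, -1.8]
gripper_width: 0.0609
gripper_force: 65.9
```

>>> arm_command --steps '[1, 0, 0, 0.04, 0, 1, 0, 0, 0.08, 0, 1, 0, 0, 0.12, 0, 1, 0, 0, 0.16, 0, 1, 0, 0, 0.2, 0, 1, 0, 0, 0.2, 0]'

```text
time_s: 24.75
ee_pos: [0.5786, -0.2813, 0.151]
tcp_rot: [[0.992, 0.126, -0.002], [0.126, -0.992, 0.001], [-0.002, -0.001, -1.0]]
ft_force: [-0.2, 0.1, -2.2]
gripper_width: 0.0608
gripper_force: 65.9
```

>>> arm_command --steps '[1, 0, 0, 0.04, 0, 1, 0, 0, 0.08, 0, 1, 0, 0, 0.12, 0, 1, 0, 0, 0.16, 0, 1, 0, 0, 0.2, 0, 1, 0, 0, 0.23, 0, 1, 0, 0, 0.26, 0, 1, 0, 0, 0.26, 0]'

```text
time_s: 25.42
ee_pos: [0.5788, -0.2814, 0.1126]
tcp_rot: [[0.992, 0.126, -0.001], [0.126, -0.992, 0.001], [-0.001, -0.001, -1.0]]
ft_force: [-0.8, 0.1, -2.2]
gripper_width: 0.0608
gripper_force: 65.9
```

>>> arm_command --steps '[1, 0, 0, 0.015, 0, 1, 0, 0, 0.03, 0, 1, 0, 0, 0.045, 0, 1, 0, 0, 0.055, 0, 1, 0, 0, 0.055, 0]'

```text
time_s: 25.83
ee_pos: [0.5791, -0.2816, 0.1051]
tcp_rot: [[0.992, 0.126, -0.0], [0.126, -0.992, 0.0], [-0.0, -0.0, -1.0]]
ft_force: [-0.2, 1.1, -0.8]
gripper_width: 0.0605
gripper_force: 65.9
```

>>> arm_command --steps '[1, 0, 0, 0.012, 0, 1, 0, 0, 0.024, 0, 1, 0, 0, 0.03, 0, 1, 0, 0, 0.03, 0]'

```text
time_s: 26.17
ee_pos: [0.5795, -0.2818, 0.1016]
tcp_rot: [[0.992, 0.126, 0.001], [0.126, -0.992, 0.0], [0.001, -0.0, -1.0]]
ft_force: [-1.5, 1.7, 4.8]
gripper_width: 0.061
gripper_force: 66.4
```

>>> arm_command --steps '[0, 0, 0, -0.01, 0, 0, 0, 0, -0.01, 0, 0, 0, 0, -0.01, 0, 0, 0, 0, -0.01, 0, 0, 0, 0, -0.2, 0, 0, 0, 0, -0.45, 0, 0, 0, 0, -0.7, 0, 0, 0, 0, -0.7, 0]'

```text
time_s: 26.83
ee_pos: [0.5813, -0.2839, 0.2133]
tcp_rot: [[0.992, 0.125, 0.009], [0.125, -0.992, -0.004], [0.008, 0.005, -1.0]]
ft_force: [-0.2, -0.5, -0.0]
gripper_width: 0.0853
gripper_force: 0.0
```

```bash
python3 - <<'E'
from h import *
for c in("side","wrist"):
    im=get(c)
    for p,m,b in outl("pack",c)[:3]:
        cs,_=cv2.findContours(m.astype(np.uint8),cv2.RETR_EXTERNAL,cv2.CHAIN_APPROX_NONE);k=max(cs,key=len)
        print(c,round(p,2),np.round(b),int(m.sum()),cv2.approxPolyDP(k,1.5,True)[:,0].tolist())
    # predicted: box pack at home in + slot and in - slot
    a=np.radians(7.2);ex=np.array([np.cos(a),np.sin(a),0]);ey=np.array([-np.sin(a),np.cos(a),0]);C=np.array([.5165,-.2875,0])
    for sx in(73.5,-73.5):
        for z in(105,135):
            print(c,sx,z,proj(im,[C+ex*(sx+q)/1e3+ey*r/1e3+[0,0,z/1e3] for q in(-7,7) for r in(-31,31)]).round(1).tolist())
E
python3 go.py .59 -.28 .2 -82.8
```

```text
side 0.78 [366. 244. 392. 273.] 367 [[370, 246], [368, 256], [381, 272], [387, 272], [389, 268], [388, 259], [375, 246]]
side 73.5 105 [[383.5, 271.9], [366.7, 253.4], [388.2, 269.2], [371.4, 251.0]]
side 73.5 135 [[385.3, 263.9], [368.0, 245.3], [390.1, 261.2], [372.8, 242.9]]
side -73.5 105 [[329.5, 302.3], [314.0, 281.1], [335.0, 299.2], [319.4, 278.3]]
side -73.5 135 [[330.0, 294.5], [314.1, 273.2], [335.6, 291.4], [319.6, 270.3]]
wrist 0.74 [280. 173. 364. 207.] 2311 [[280, 188], [280, 199], [283, 202], [359, 203], [363, 199], [362, 187], [358, 178], [350, 175], [329, 176], [323, 174], [301, 175], [291, 173], [285, 176]]
wrist 73.5 105 [[355.9, 193.7], [281.7, 193.8], [356.5, 177.4], [281.1, 177.5]]
wrist 73.5 135 [[360.2, 205.7], [276.9, 205.8], [360.9, 187.6], [276.0, 187.7]]
wrist -73.5 105 [[349.2, 328.3], [289.8, 328.3], [349.9, 318.4], [289.1, 318.4]]
wrist -73.5 135 [[351.5, 348.3], [287.4, 348.3], [352.3, 338.3], [286.4, 338.3]]
at [ 0.5789 -0.2813  0.2048] yang -82.8 t 27.0333 j7 -0.78 F [-0.4  0.1 -0.1] w 0.0851
units [0.075 0.001 0.032] turn 0.0
```

The pack's visible top matches the home pose in both cameras. I'm pressing lightly on top with shut fingers to be sure.

>>> arm_command --steps '[1, 0.075, 0, 0, 0, 1, 0.075, 0, 0, 0, 1, 0.075, 0, 0, 0, 1, 0.075, 0, 0.1, 0, 1, 0.075, 0, 0.25, 0, 1, 0.075, 0, 0.35, 0, 1, 0.075, 0, 0.42, 0, 1, 0.075, 0, 0.44, 0, 1, 0.075, 0, 0.44, 0]'

```text
time_s: 27.78
ee_pos: [0.5898, -0.2802, 0.1392]
tcp_rot: [[0.992, 0.126, -0.001], [0.126, -0.992, 0.0], [-0.001, -0.001, -1.0]]
ft_force: [0.1, 0.0, 0.6]
gripper_width: -0.0001
gripper_force: 0.0
```

>>> arm_command --steps '[1, 0, 0, 0.015, 0, 1, 0, 0, 0.03, 0, 1, 0, 0, 0.045, 0, 1, 0, 0, 0.045, 0]'

```text
time_s: 28.12
ee_pos: [0.5916, -0.2807, 0.1352]
tcp_rot: [[0.992, 0.126, 0.004], [0.126, -0.992, -0.001], [0.003, 0.001, -1.0]]
ft_force: [-0.5, 1.6, 10.6]
gripper_width: -0.0
gripper_force: 5.4
```

The pack top is at 135 mm and resists the push, so it is fully home. On to the logger.

>>> arm_command --steps '[1, 0, 0, -0.2, 0, 0, 0, 0, -0.4, -0.05, 0, 0, -0.1, -0.6, -0.12, 0, 0.05, -0.3, -0.7, -0.2, 0, 0.1, -0.5, -0.7, -0.28, 0, 0.1, -0.75, -0.7, -0.35, 0, 0.1, -1, -0.7, -0.42, 0, 0.1, -1, -0.7, -0.5, 0, 0.1, -1, -0.7, -0.58, 0, 0.1, -1, -0.7, -0.66]'

```text
time_s: 28.95
ee_pos: [0.5866, -0.1287, 0.2389]
tcp_rot: [[0.391, 0.92, 0.001], [0.92, -0.391, 0.0], [0.001, 0.001, -1.0]]
ft_force: [0.3, -1.7, -0.0]
gripper_width: 0.0856
gripper_force: 0.0
```

```bash
python3 go.py .651 .0177 .15 6.5
```

```text
at [ 0.5866 -0.1287  0.2389] yang -23.0 t 28.95 j7 -0.11 F [ 0.3 -1.7 -0. ] w 0.0856
units [1.066 0.013 0.593] turn -0.328
```

>>> arm_command --steps '[0, 0.2, 0.01, 0, -0.08, 0, 0.4, 0.01, 0.1, -0.16, 0, 0.6, 0.01, 0.2, -0.24, 0, 0.75, 0.01, 0.3, -0.328, 0, 0.75, 0.01, 0.3, -0.328, 0, 0.75, 0.01, 0.3, -0.328, 0, 0.75, 0.01, 0.3, -0.328, 0]'

```text
invalid input at $.steps: expected a multiple of 5 numbers
```

>>> arm_command --steps '[0, 0.2, 0.01, 0, -0.08, 0, 0.4, 0.01, 0.1, -0.16, 0, 0.6, 0.01, 0.2, -0.24, 0, 0.75, 0.01, 0.3, -0.328, 0, 0.75, 0.01, 0.3, -0.328, 0, 0.75, 0.01, 0.3, -0.328]'

```text
time_s: 29.45
ee_pos: [0.6325, -0.0256, 0.1924]
tcp_rot: [[-0.108, 0.994, -0.001], [0.994, 0.108, 0.0], [0.0, -0.001, -1.0]]
ft_force: [-0.4, -0.9, 0.3]
gripper_width: 0.0854
gripper_force: 0.0
```

```bash
cat > lg.py <<'E'
from h import *
w=get("wrist")
for n,z in(("logger",.024),("tray",.014),("vial0",.045)):
    for p,m,b in outl(n,"wrist")[:2]:
        cs,_=cv2.findContours(m.astype(np.uint8),cv2.RETR_EXTERNAL,cv2.CHAIN_APPROX_NONE);k=max(cs,key=len)[:,0,:]
        (c,r)=cv2.minEnclosingCircle((onz(w,k,z)[:,:2]*1e3).astype(np.float32))
        print(n,round(p,2),np.round(b),rect(w,m,z),"circ",np.round(c,1),round(r,1))
# dark disc centre: circles in grey
g=cv2.cvtColor(w["color"],cv2.COLOR_RGB2GRAY)
E
python3 lg.py; python3 go.py .651 .0177 .08 6.5
```

```text
logger 0.62 [336. 126. 360. 151.] [654.9, 16.4, 24.4, 25.7, 6.6] circ [654.6  16. ] 14.1
tray 0.76 [318.  72. 378. 199.] [654.5, 16.3, 62.1, 135.2, 6.3] circ [654.5  16.5] 72.4
vial0 0.88 [340.  86. 364. 103.] [649.0, 59.0, 20.5, 20.7, 6.8] circ [649.4  59.4] 11.5
vial0 0.83 [333. 169. 362. 189.] [657.3, -20.2, 21.2, 27.3, 44.3] circ [656.9 -20.1] 14.2
at [ 0.6327 -0.0288  0.1943] yang 5.8 t 29.65 j7 0.23 F [-0.7 -1.1  1.1] w 0.0856
units [0.296 0.152 0.762] turn -0.007
```

>>> arm_command --steps '[0, 0.15, 0.09, 0.1, -0.007, 0, 0.286, 0.175, 0.3, -0.007, 0, 0.286, 0.175, 0.55, -0.007, 0, 0.286, 0.175, 0.8, -0.007, 0, 0.286, 0.175, 0.9, -0.007, 0, 0.286, 0.175, 0.9, -0.007, 0, 0.286, 0.175, 0.9, -0.007]'

```text
time_s: 30.23
ee_pos: [0.6542, 0.0174, 0.0588]
tcp_rot: [[-0.114, 0.993, -0.0], [0.993, 0.114, -0.0], [-0.0, -0.0, -1.0]]
ft_force: [1.0, 0.5, 0.8]
gripper_width: 0.0852
gripper_force: 0.0
```

```bash
python3 go.py .6545 .0165 .0155 6.5; python3 lg.py | grep logger
```

```text
at [0.6542 0.0174 0.0588] yang 6.6 t 30.2333 j7 0.22 F [1.  0.5 0.8] w 0.0852
units [-0.006  0.001  0.289] turn 0.001
logger 0.71 [302. 205. 342. 252.] [655.2, 18.7, 24.6, 31.0, 5.2] circ [654.8  18.7] 15.7
logger 0.28 [276. 118. 371. 306.] [654.3, 21.1, 58.0, 129.0, 6.4] circ [654.7  20.9] 69.5
```

>>> arm_command --steps '[0, 0, 0, 0.15, 0, 0, 0, 0, 0.25, 0, 0, 0, 0, 0.289, 0, 0, 0, 0, 0.289, 0, 1, 0, 0, 0.289, 0, 1, 0, 0, 0.289, 0, 1, 0, 0, 0.289, 0, 1, 0, 0, 0.289, 0, 1, 0, 0, 0.289, 0, 1, 0, 0, 0.289, 0]'

```text
time_s: 31.27
ee_pos: [0.6547, 0.0185, 0.0157]
tcp_rot: [[-0.116, 0.993, 0.001], [0.993, 0.116, 0.0], [0.0, 0.001, -1.0]]
ft_force: [-0.9, -0.2, 4.6]
gripper_width: 0.0228
gripper_force: 58.6
```

>>> arm_command --steps '[1, 0, 0, -0.1, 0, 1, 0, 0, -0.3, 0, 1, 0, 0, -0.55, 0, 1, 0, 0, -0.8, 0, 1, -0.2, -0.12, -1, 0, 1, -0.4, -0.24, -1, 0, 1, -0.6, -0.36, -1, 0, 1, -0.8, -0.48, -1, 0, 1, -1, -0.6, -1, 0, 1, -1, -0.6, -1, 0]'

```text
time_s: 32.1
ee_pos: [0.5787, -0.1497, 0.1666]
tcp_rot: [[-0.106, 0.994, 0.0], [0.994, 0.106, -0.003], [-0.003, 0.0, -1.0]]
ft_force: [0.2, -1.1, -0.6]
gripper_width: 0.0231
gripper_force: 58.9
```

```bash
python3 go.py .5166 -.2882 .165 7
```

```text
at [ 0.5787 -0.1497  0.1666] yang 6.1 t 32.1 j7 0.44 F [ 0.2 -1.1 -0.6] w 0.0231
units [-0.874 -0.51   0.013] turn -0.01
```

>>> arm_command --steps '[1, -0.22, -0.13, 0, -0.01, 1, -0.44, -0.26, 0, -0.01, 1, -0.66, -0.39, 0, -0.01, 1, -0.874, -0.51, 0, -0.01, 1, -0.874, -0.51, 0, -0.01, 1, -0.874, -0.51, 0, -0.01, 1, -0.874, -0.51, 0, -0.01]'

```text
time_s: 32.68
ee_pos: [0.5218, -0.2796, 0.1654]
tcp_rot: [[-0.132, 0.991, 0.001], [0.991, 0.132, 0.001], [0.0, 0.001, -1.0]]
ft_force: [-0.5, 1.1, 0.1]
gripper_width: 0.0228
gripper_force: 58.9
```

```bash
python3 go.py .5166 -.2882 .08 7; python3 - <<'E'
from h import *
w=get("wrist")
for p,m,b in outl("logger","wrist")[:2]: print(p,b)
E
```

```text
at [ 0.5218 -0.2796  0.1654] yang 7.6 t 32.6833 j7 0.72 F [-0.5  1.1  0.1] w 0.0228
units [-0.052 -0.042  0.57 ] turn 0.006
0.77 [298.1, 232.8, 345.6, 293.3]
```

>>> arm_command --steps '[1, -0.052, -0.042, 0.1, 0.006, 1, -0.052, -0.042, 0.25, 0.006, 1, -0.052, -0.042, 0.4, 0.006, 1, -0.052, -0.042, 0.5, 0.006, 1, -0.052, -0.042, 0.55, 0.006, 1, -0.052, -0.042, 0.57, 0.006, 1, -0.052, -0.042, 0.57, 0.006]'

```text
time_s: 33.37
ee_pos: [0.5166, -0.288, 0.0793]
tcp_rot: [[-0.123, 0.992, -0.0], [0.992, 0.123, 0.0], [0.0, -0.0, -1.0]]
ft_force: [-0.9, 0.4, 0.9]
gripper_width: 0.0228
gripper_force: 58.9
```

>>> arm_command --steps '[1, 0, 0, 0.01, 0, 1, 0, 0, 0.02, 0, 1, 0, 0, 0.025, 0, 1, 0, 0, 0.025, 0]'

```text
time_s: 33.7
ee_pos: [0.5168, -0.2889, 0.0767]
tcp_rot: [[-0.122, 0.992, 0.002], [0.992, 0.122, -0.0], [-0.0, 0.002, -1.0]]
ft_force: [-1.0, 0.9, 5.1]
gripper_width: 0.0227
gripper_force: 59.4
```

Contact is exactly at the shelf height. Opening partway, then leaving.

>>> arm_command --steps '[0.5, 0, 0, -0.005, 0, 0.45, 0, 0, -0.005, 0, 0.45, 0, 0, -0.005, 0, 0.45, 0, 0, -0.005, 0, 0.45, 0, 0, -0.15, 0, 0.45, 0, 0, -0.4, 0, 0.45, 0, 0, -0.65, 0, 0.45, 0, 0, -0.9, 0, 0.45, 0, 0, -1, 0, 0.45, 0, 0, -1, 0]'

```text
time_s: 34.53
ee_pos: [0.5178, -0.2898, 0.23]
tcp_rot: [[-0.122, 0.992, 0.006], [0.993, 0.122, -0.002], [-0.003, 0.006, -1.0]]
ft_force: [0.7, -0.2, -0.0]
gripper_width: 0.0467
gripper_force: 0.0
```

>>> arm_command --steps '[0.45, -0.3, 0, -0.3, 0, 0.45, -0.6, 0, -0.5, 0, 0.45, -0.8, 0, -0.5, 0, 0.45, -0.8, 0, -0.5, 0, 0.45, -0.8, 0, -0.5, 0]'

```text
time_s: 34.95
ee_pos: [0.5293, -0.4127, 0.3007]
tcp_rot: [[-0.117, 0.993, -0.001], [0.993, 0.117, -0.003], [-0.003, -0.001, -1.0]]
ft_force: [-0.1, -0.3, -1.5]
gripper_width: 0.0472
gripper_force: 0.0
```

```bash
python3 - <<'E'
from h import *
w=get("wrist")
for n,z in(("logger",.085),("pack",.135),("cool_box",.105)):
    for p,m,b in outl(n,"wrist")[:3]: print(n,round(p,2),np.round(b),rect(w,m,z))
s=get("side")
for n in("logger","pack","vial0","bottle","rest_bed"):
    print(n,[(round(d["p"],2),np.round(d["box"]).tolist()) for d in nets.find_in(n,"side")[:3]])
print("exp logger side",proj(s,[(.5168,-.2889,.075)]).round(0))
o=sensors.get_obs();print(o["ee_pos"],o["ft_force"],o["time_s"])
E
```

```text
logger 0.87 [312.  51. 336.  77.] [518.5, -292.6, 25.4, 25.2, 52.8]
pack 0.78 [385.  29. 406.  89.] [586.8, -282.2, 21.6, 62.8, 7.1]
cool_box 0.76 [232.   2. 419. 127.] [518.5, -291.8, 200.7, 147.8, 7.0]
logger [(0.56, [344.0, 279.0, 359.0, 290.0]), (0.21, [214.0, 112.0, 234.0, 150.0])]
pack [(0.56, [365.0, 246.0, 391.0, 274.0])]
vial0 [(0.49, [333.0, 188.0, 338.0, 200.0]), (0.37, [297.0, 239.0, 404.0, 346.0])]
bottle [(0.78, [214.0, 112.0, 233.0, 149.0])]
rest_bed [(0.86, [331.0, 146.0, 349.0, 170.0]), (0.6, [257.0, 139.0, 281.0, 168.0])]
exp logger side [[351. 283.]]
[ 0.53112017 -0.40708534  0.30057297] [-0.26086251  0.6994436  -0.31522453] 35.45
```

```bash
python3 -c "
from cell import ctrl
print(ctrl.hand_in())"
```

```text
the job is handed in; nothing more can be done
None
```

The job is handed in at about 35.5 s: the pack was laid on the grey rest and let go, then retaken and slid fully home in the empty slot, and the logger is flat on the shelf between the packs. One mistyped move pushed the held pack sideways against the box at about 65 N at the wrist. I tipped the pack upright against the box's side wall before inserting it.

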